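# Secure the topping chest with its snap hook

## Task

Lock up the topping chest for the night: fold the hasp strap on its lid down flat over the staple, then clip the loose snap hook onto the staple by pushing its sprung gate against the staple's front leg until the leg is inside and the gate has snapped shut. Prove the lock with a steady tug of about a kilo (10 N) on the hook, then leave it lying on the chest; feel your way, forcing nothing, and leave the other things where they are.

Things in the scene. Friction and masses are not known exactly. Their poses are not given: they have to be found in the camera images.
- chest: low stainless counter chest, fixed, 320 mm deep (its x), 400 mm wide (y), flat top 110 mm above the counter. Origin: centre of its underside; its -x side is the front, towards the robot. The front 130 mm of the top is a fixed rail with the staple; behind it lies a flush, shut lid that carries the hasp. A low bar handle, 22 mm high, and a jar stand on the lid's rear half
- staple_top (a point): height of the top of the staple, an upright U of 8 mm steel rod in the chest's x-z plane, round bow 44 mm above the chest top, legs 32 mm apart (centre lines at chest x = -102 and -70 mm), straight up to 24 mm. The point is on the chest's centre line; the staple itself may be screwed down up to 7 mm to either side of it (see keeper_mid)
- keeper_mid (a point): where the centre line of the staple's front leg (nearest the robot) would be, 10 mm above the chest top, if the staple stood on the chest's centre line. Its base plate has cross slots: it is screwed down fast up to 7 mm off, either way along chest y, not measured. Feel for the leg. The hook closes round it level, from the chest's front: bow towards chest +y, gate towards chest +x
- hasp_hinge (a point): middle of the hasp's hinge pin on the lid's front edge, 1.5 mm above the chest top, at chest x = -30 mm, y = 0; the pin runs along the chest's y
- hasp (a joint): angle of the hasp strap: 0 = flat on the rail, the staple standing through its slot; 1.57 = upright; grows as it lifts. Steel, 3 mm thick, 50 mm wide, reaching 105 mm from the pin (towards chest -x when flat); slot from 30 to 80 mm, 26 mm wide, the last 25 mm is a solid tab. The stiff hinge stays where it is left; about 1 N at the tab turns it
- hasp_tip (a point): middle of the free end of the hasp strap, in the middle of its thickness
- hook: steel snap hook, 138 mm long, 34 mm wide, about 170 g, lying flat on the counter. Origin: middle of the underside of its shank, a flat-sided block 14 mm wide (y), 14 mm high, x from -20 to +16 mm: grip it there across y. +x runs from the tail eye (29 mm across, no gate) to the bow; all rods lie 7 mm above the underside; spine: 8 mm rod at y = +14 mm; gate and nose at y = -12 mm
- hook_nose (a point): tip of the hook's nose, at hook x = 60, y = -12, z = 7 mm: an 8 mm rod that runs on to the bow at +x. A leg pushed in towards hook +y with its centre at hook x = 51 to 56 mm opens the gate; it has cleared the nose once its centre is at y = -4 mm or more, and jams the gate against its stop at about y = +2 mm
- hook_bow (a point): where the centre of an 8 mm leg sits when it is drawn fully into the bow: hook x = 79, y = 1, z = 7 mm (the bow is an 8 mm rod bent in a half circle, inner radius 9 mm; the hook's outer end is at x = 91, y = 1 mm). The gate can swing shut behind the leg only once the leg's centre is beyond hook x = 67 mm
- gate (a joint): angle of the hook's gate, a 7 mm rod at hook y = -12 mm from its pin at x = 28 mm to the nose: 0 = shut, 0.72 = swung inward to its stop. It opens inward (towards hook +y) only and a spring shuts it: pushed near the nose it starts to open at about 3 N and takes about 5 N when wide open
- s_hook: bystander: plain open S-shaped steel hook of 8 mm rod, 72 mm long, no gate, lying on the counter; origin in its middle, underside
- dose_cup: bystander: short steel dosing cup, 58 mm across, 50 mm tall; origin centre of its underside
- syrup_a: bystander: syrup bottle with white pump, 68 mm across, 210 mm tall; origin centre of its underside
- syrup_b: bystander: another such syrup bottle; origin centre of its underside
- malt_cup: bystander: tall steel mixing cup, 92 mm across, 170 mm tall; origin centre of its underside
- tub: bystander: open white tub, 116 mm across, 90 mm tall; origin centre of its underside
- jar: bystander: small amber glass jar, 52 mm across, 75 mm tall, standing on the chest's lid, at the rear; origin centre of its underside
Things that resemble listed ones, but are neither listed nor needed, are in the scene too. Leave any blue or pink look-alike of the hook alone.

How it is judged:
On the way, in this order (a step that is already met when the one before it is completed fails the run):
1. the hasp strap lies flat over the staple (value of joint hasp below 0.08 rad), for 0.2 s.
2. the staple pushes the hook's gate open (value of joint gate above 0.35 rad and contact force between hook and chest above 1 N and value of joint hasp below 0.08 rad), for 0.05 s.
3. the staple's front leg is inside the hook with the gate shut, and the hook is tugged against it with at least 8 N (value of joint each of gate, hasp below 0.08 rad and x of keeper_mid in the frame of hook between 0.034 and 0.087 m and y of keeper_mid in the frame of hook between -0.008 and 0.01 m and contact force between hook and chest above 8 N and contact force between the fingers and hook above 1 N), for 0.3 s.
At the end, for the whole second after the job is handed in: The hasp strap is down over the staple (within 0.08 rad of flat), the snap hook encloses the staple's front leg with its gate shut (within 0.08 rad), and the hook lies released, at rest and flat (within 0.25 rad) on the chest (value of joint each of gate, hasp below 0.08 rad and x of keeper_mid in the frame of hook between 0.034 and 0.087 m and y of keeper_mid in the frame of hook between -0.008 and 0.01 m and angle between hook's own z axis and vertical below 0.25 rad and linear speed of hook below 0.02 m/s); the robot touches nothing.
It fails at once if the hook is forced against the chest, staple or hasp with more than 25 N (contact force between hook and chest above 25 N).
It fails at once if the robot presses the chest, hasp or lid with more than 50 N (contact force between any of the fingers, the arm and chest above 50 N).
It fails at once if another thing on the counter or on the chest is shifted by more than 30 mm (distance of any of s_hook, dose_cup, syrup_a, syrup_b, malt_cup, tub, jar from where it was at the start of the episode above 0.03 m).
It also fails if it takes over 72 s, if anything falls off the work surface, if the arm or the gripper's body presses on something with over 40 N, if the wrist force passes 120 N, or if a joint passes its speed limit or range.

## Robot

A 6-joint arm with a two-finger parallel gripper is mounted at the origin on the work surface. World frame = base frame: x ahead of the robot, y to its left, z up, the work surface at z = 0. Lengths are in m, angles in rad, forces in N, time in s.
With the tool pointing down it reaches from about 0.35 to 0.975 m from the base axis. Payload 7.1 kg.
Tool frame: the origin (TCP) lies on the centre line of the jaws, within the pads' length; the fingertips stand 25 mm ahead of it and the grasp point (between the pads) lies 6 mm ahead of it; z points along the fingers, y is the direction in which the jaws open and shut (so a half turn about z gives the same grasp; the last joint's range is limited). The gripper opens to 88 mm and grips with 3 to 60 N. Pads are 20 mm wide; open, the fingers measure 115 mm over their backs; the gripper's body (75 mm by 178 mm) begins 61 mm behind the grasp point.
Start: joints at [-1.275, 0.423, 1.63, -0, 1.089, -0.019], TCP at [0.194, -0.594, 0.223] pointing down, gripper open.
Joint ranges: [-3, 3], [-0.9, 2.11], [0.09, 2.58], [-1.31, 4.45], [0.11, 2.69], [-2.54, 2.54]. Speed limits (rad/s): [2.39, 2.39, 3.01, 3.14, 3.14, 3.14].

## Interface

Orientations are given as a 3x3 rotation matrix whose columns are the frame's x, y, z axes.
In Python, from bench import r, vision gives the robot as it stands. The module is installed in compiled form; this text tells all that it offers.
- The arm moves only by the tool arm_command, never from a script. Its argument "deltas" is a list of rows, each a list of 7 numbers: the opening, from 0 (shut) to 1 (fully open), then the shift along the tool's x, y, z scaled (see below), then the turn, a rotation vector about the tool's x, y, z scaled (see below). A call has exactly 8 rows; each row shifts and turns the pose as measured when the row begins, along the tool's axes as they then stand; what a row does not reach is not made up. The controller multiplies each number of a shift by 0.1 m and each number of a turn by pi/2 rad. A row lasts 1/8 s, in which the tool goes at most 62.5 mm and 10.7 degrees, less where a joint would pass 70% of its speed; a pose out of reach is approached as far as the arm can. A call with a number of a shift or a turn outside -1 to 1 is refused whole. A call with a gripper value outside its range is refused whole. The fingers move at their own pace and stop on an object; the grip force is fixed at half the most. Time passes only in rows, so rows that do not move let the fingers close, or fill a call up. It gives the time, the measured TCP pose, the force and the opening at its end, in the units of the state.
- r.get_state(): the state, without advancing time (a new reading comes with each control period).
- vision.camera(name): name is "scene" or "top" or "wrist"; returns the picture (384x512x3 uint8, blue, green, red); there is no depth.
- vision.camera_model(name): a dict with "vertical_fov" (degrees; the focal length in pixels is half the picture's height over the tangent of half this angle, whatever the lens; pixels are square), "cx", "cy" (the principal point, pixels), "k1" (the pictures are not rectified: a ray, as slopes to the right and down, at radius r is drawn at 1 + k1 r^2 times it, then the intrinsics apply), "position" and "orientation" of the camera in the world. Camera axes: x right, y down, z forward; pixel columns grow to the right and rows downward; lengths in m; the calibration is good to about 2 mm. A picture is of the moment at which its call begins: read the wrist's pose just before it. camera_model takes no time and is no camera call; for the wrist camera it gives the pose at the moment of the call.
- r.close_job(): hands the job in, once; it reports no verdict.
The state is a dict: "t": time; "q": joint angles; "dq": joint speeds; "joint_torque": joint torques, N m; "tcp_pos": TCP position; "ee_rot": TCP orientation; "contact_force": force on the tool from outside, world axes, zero at the start; "torque": the same for the moment, N m; "gripper_width": finger opening in m.
Only numpy, scipy, OpenCV 4.12 (cv2) and the standard library are available. Lean on these libraries where they do the work, as an engineer would, in place of code of your own. Each camera call takes 0.05 s, during which the arm holds its last target.

## Working session

There is one attempt and no reset: what is moved stays moved. The work goes in short steps, Python scripts to look and compute and a tool call to move; the robot and the scene stay as the last step left them, time stands still between calls to the robot, and variables do not carry over. Pictures are saved under pics/ and viewed, and the job is handed in when it is done.

Besides the shell and the picture viewer there is one more tool, called after ">>>" as name([rows], argument=value, ...), one row to a line, values as JSON. arm_command: Moves the arm, as the interface text tells. Shifts and turns lie within -1 to 1; 1 stands for 0.1 m of shift or pi/2 rad of turn. Its arguments: {"type":"object","properties":{"deltas":{"type":"array","items":{"type":"array","items":{"type":"number"}}}},"required":["deltas"]}

```bash
mkdir -p pics; cat > h.py <<'E'
import numpy as np, cv2
from bench import r, vision
def snap(n,f):
    m=vision.camera_model(n); im=vision.camera(n); cv2.imwrite('pics/'+f+'.png',im); np.save('pics/'+f+'.npy',m,allow_pickle=True); return im,m
def load(f): return cv2.imread('pics/'+f+'.png'), np.load('pics/'+f+'.npy',allow_pickle=True).item()
def ray(m,u,v):
    f=192/np.tan(np.radians(m['vertical_fov'])/2)
    d=np.array([(u-m['cx'])/f,(v-m['cy'])/f]); s=d.copy()
    for _ in range(50): s=d/(1+m['k1']*(s@s))
    R=np.array(m['orientation']); w=R@np.array([s[0],s[1],1]); return np.array(m['position']),w/np.linalg.norm(w)
def atz(m,u,v,z):
    p,w=ray(m,u,v); return p+w*(z-p[2])/w[2]
def proj(m,P):
    f=192/np.tan(np.radians(m['vertical_fov'])/2)
    c=np.array(m['orientation']).T@(np.array(P)-np.array(m['position'])); s=c[:2]/c[2]; s=s*(1+m['k1']*(s@s))
    return np.array([s[0]*f+m['cx'],s[1]*f+m['cy']])
def tri(obs):
    A=np.zeros((3,3));b=np.zeros(3)
    for m,u,v in obs:
        p,w=ray(m,u,v);Q=np.eye(3)-np.outer(w,w);A+=Q;b+=Q@p
    x=np.linalg.solve(A,b)
    return x,[np.round(proj(m,x)-[u,v],1) for m,u,v in obs]
def crop(f,x0,y0,x1,y1,s,o):
    im=cv2.imread('pics/'+f+'.png')[y0:y1,x0:x1]; cv2.imwrite('pics/'+o+'.png',cv2.resize(im,None,fx=s,fy=s,interpolation=cv2.INTER_CUBIC))
def st():
    s=r.get_state(); print('t',round(s['t'],3),'p',np.round(s['tcp_pos'],4),'F',np.round(s['contact_force'],2),'T',np.round(s['torque'],2),'w',round(s['gripper_width'],4),'q',np.round(s['q'],3)); print(np.round(s['ee_rot'],4).tolist()); return s
E
python3 - <<'E'
from h import *
st()
for n in ['scene','top','wrist']:
    im,m=snap(n,n+'0'); print(n,{k:np.round(v,4).tolist() for k,v in m.items()})
st()
E
```

```text
t 0.0 p [ 0.1934 -0.5937  0.2226] F [-0.18  0.38  0.  ] T [-0.09  0.04  0.03] w 0.088 q [-1.275  0.424  1.631 -0.     1.089 -0.019]
[[0.9508, 0.3097, -0.0005], [0.3097, -0.9508, 0.0015], [0.0, -0.0016, -1.0]]
scene {'vertical_fov': 50.6698, 'cx': 246.1416, 'cy': 189.543, 'k1': -0.0558, 'position': [1.2872, 0.5612, 1.306], 'orientation': [[-0.5745, 0.6499, -0.4976], [0.8184, 0.4442, -0.3647], [-0.016, -0.6167, -0.787]]}
top {'vertical_fov': 44.9697, 'cx': 256.166, 'cy': 190.4697, 'k1': -0.0482, 'position': [0.4456, 0.0028, 1.5443], 'orientation': [[-0.0009, -0.9987, 0.0514], [-1.0, 0.0008, -0.0013], [0.0012, -0.0514, -0.9987]]}
wrist {'vertical_fov': 61.6029, 'cx': 260.2719, 'cy': 193.1373, 'k1': 0.028, 'position': [0.264, -0.5719, 0.3848], 'orientation': [[0.3095, -0.9156, -0.2565], [-0.9509, -0.2984, -0.0821], [-0.0014, 0.2694, -0.963]]}
t 0.15 p [ 0.1934 -0.5939  0.2228] F [-0.    0.16 -0.21] T [ 0.02 -0.01 -0.02] w 0.0878 q [-1.275  0.424  1.63   0.     1.089 -0.019]
[[0.9509, 0.3096, -0.0003], [0.3096, -0.9509, 0.0011], [0.0, -0.0012, -1.0]]
```

View pics/scene0.png

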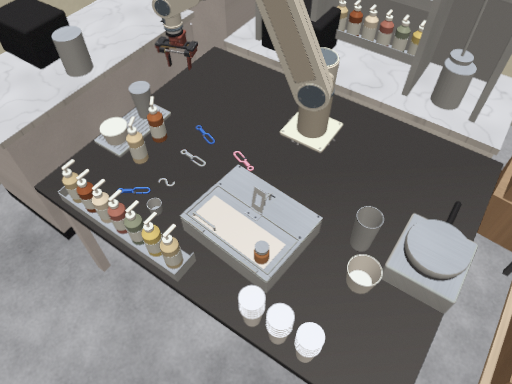

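View pics/top0.png

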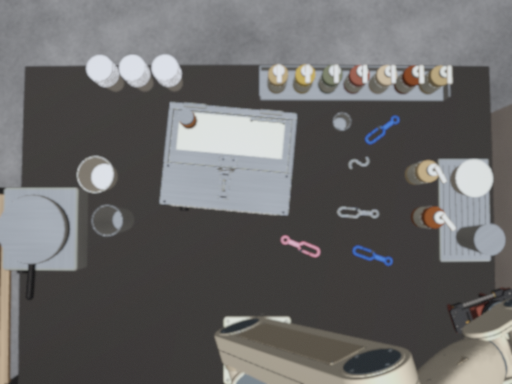

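View pics/wrist0.png

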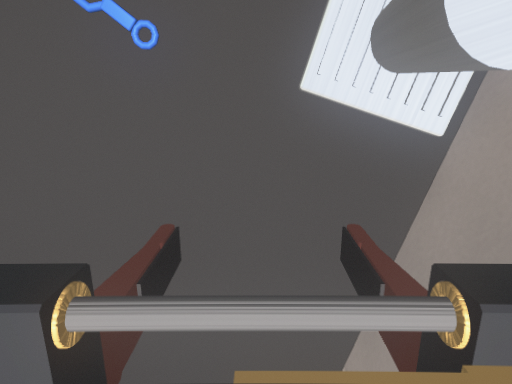

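The steel hook lies at top (358,212), blue and pink look-alikes beside it. The chest is centred around top (230,160) and the hasp is upright-ish at scene (260,200). I'll enlarge these.

```bash
python3 - <<'E'
from h import *
crop('top0',325,195,395,230,10,'a'); crop('top0',150,95,310,225,5,'b'); crop('scene0',175,165,330,280,5,'c'); crop('scene0',170,140,215,175,14,'d')
E
```

```text
(no output)
```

View pics/a.png

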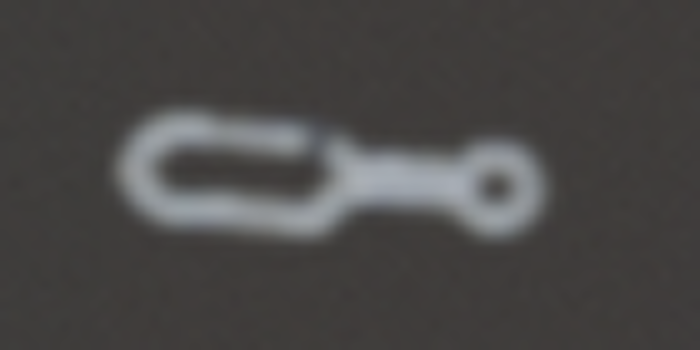

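View pics/b.png

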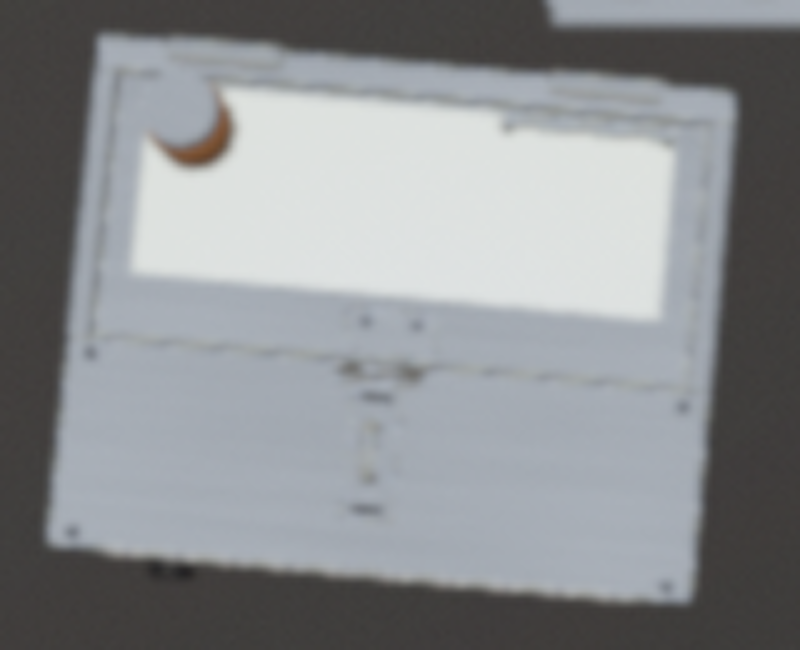

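View pics/c.png

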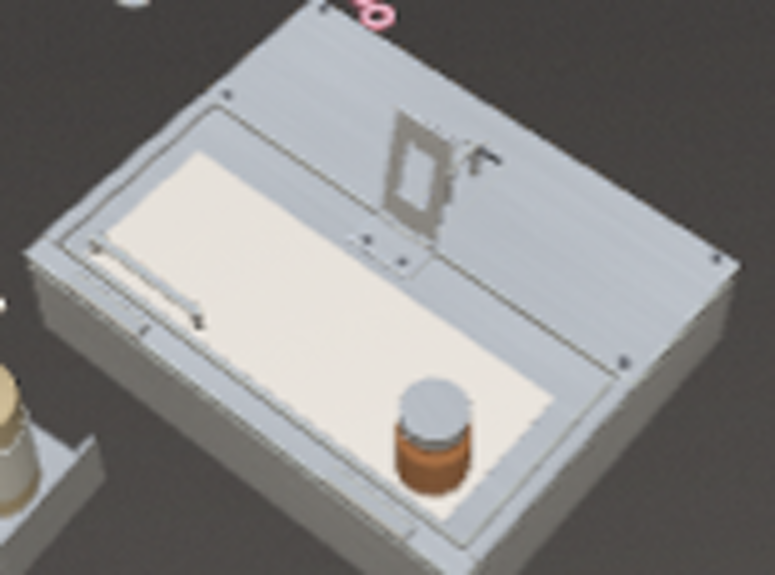

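View pics/d.png

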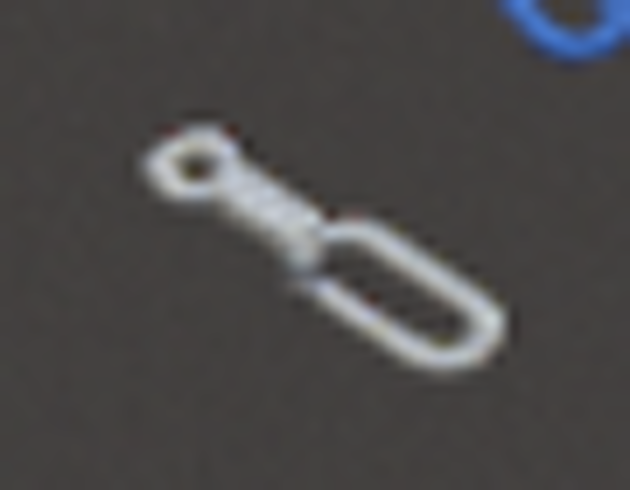

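```bash
cat > fit.py <<'E'
from h import *
from scipy.optimize import least_squares
E
python3 - <<'E'
from h import *
t=load('top0')[1]; s=load('scene0')[1]
P=lambda u,v:(u/5+150-.4,v/5+95-.4)
for u,v in [(97,35),(737,92),(692,603),(47,545)]:
    print(np.round(atz(t,*P(u,v),.11),4))
Q=lambda u,v:(u/5+175-.4,v/5+165-.4)
for u,v in [(740,265),(25,255),(318,0),(470,575)]: print('s',np.round(atz(s,*Q(u,v),.11),4))
A=lambda u,v:(u/10+325-.45,v/10+195-.45)
D=lambda u,v:(u/14+170-.5,v/14+140-.5)
print('eye',tri([(t,*A(496,188)),(s,*D(197,167))]))
print('bowend',tri([(t,*A(125,168)),(s,*D(500,330))]), )
print('eye z7',atz(t,*A(496,188),.007),atz(s,*D(197,167),.007))
print('hasp tip',tri([(t,*P(368,397)),(s,*Q(428,128))]))
E
```

```text
[0.7988 0.2741 0.11  ]
[ 0.762  -0.1271  0.11  ]
[ 0.4428 -0.0973  0.11  ]
[0.4789 0.3019 0.11  ]
s [0.4814 0.3038 0.11  ]
s [ 0.7628 -0.1218  0.11  ]
s [ 0.4465 -0.0906  0.11  ]
s [0.7898 0.2764 0.11  ]
eye (array([ 0.44821659, -0.39042647,  0.00912808]), [array([-0.,  0.]), array([-0., -0.])])
bowend (array([ 0.45415341, -0.2642788 ,  0.01713526]), [array([-0.4,  0.3]), array([-0.4, -0. ])])
eye z7 [ 0.44828106 -0.39105954  0.007     ] [ 0.44679288 -0.39188979  0.007     ]
hasp tip (array([0.56392854, 0.0943633 , 0.20397333]), [array([ 0.8, -0.5]), array([0.8, 0. ])])
```

```bash
cat >> h.py <<'E'
from scipy.spatial.transform import Rotation as Rn
def Rdown(yaw):
    c,s=np.cos(yaw),np.sin(yaw); return np.array([[c,s,0],[s,-c,0],[0,0,-1.]])
def plan(wps,open_=0,show=True,vmax=.055,wmax=9.5):
    """wps: list of (pos,R,n or None)"""
    s=r.get_state(); p=np.array(s['tcp_pos']);R=np.array(s['ee_rot']); out=[]
    for w in wps:
        tp,tR=np.array(w[0]),w[1]; n=w[2] if len(w)>2 else None
        rv=Rn.from_matrix(R.T@tR).as_rotvec(); 
        if n is None: n=int(max(np.ceil(np.linalg.norm(tp-p)/vmax),np.ceil(np.degrees(np.linalg.norm(rv))/wmax),1))
        for i in range(n):
            k=n-i; rv=Rn.from_matrix(R.T@tR).as_rotvec()/k; d=(tp-p)/k
            out.append([open_]+np.round(R.T@d/.1,3).tolist()+np.round(rv/(np.pi/2),3).tolist())
            p=p+d;R=R@Rn.from_rotvec(rv).as_matrix()
    for i,o in enumerate(out): print(i+1,o)
E
python3 - <<'E'
from h import *
R=Rdown(np.radians(84.8))
s=r.get_state();p=s['tcp_pos']
plan([((p[0],p[1],.27),s['ee_rot'],1),((.525,.02,.36),R,15)],open_=1)
E
```

```text
1 [1, 0.0, -0.001, -0.472, 0.0, 0.0, 0.0]
2 [1, 0.337, -0.321, -0.06, -0.0, -0.0, -0.049]
3 [1, 0.361, -0.294, -0.06, -0.0, -0.0, -0.049]
4 [1, 0.382, -0.265, -0.06, -0.0, -0.0, -0.049]
5 [1, 0.402, -0.234, -0.06, -0.0, -0.0, -0.049]
6 [1, 0.419, -0.202, -0.06, -0.0, -0.0, -0.049]
7 [1, 0.433, -0.169, -0.06, -0.0, -0.0, -0.049]
8 [1, 0.445, -0.135, -0.06, -0.0, -0.0, -0.049]
9 [1, 0.454, -0.1, -0.06, -0.0, -0.0, -0.049]
10 [1, 0.461, -0.065, -0.06, -0.0, -0.0, -0.049]
11 [1, 0.464, -0.029, -0.06, -0.0, -0.0, -0.049]
12 [1, 0.465, 0.007, -0.06, -0.0, -0.0, -0.049]
13 [1, 0.463, 0.044, -0.06, -0.0, -0.0, -0.049]
14 [1, 0.458, 0.079, -0.06, -0.0, -0.0, -0.049]
15 [1, 0.451, 0.115, -0.06, -0.0, -0.0, -0.049]
16 [1, 0.441, 0.149, -0.06, -0.0, -0.0, -0.049]
```

>>> arm_command([
  [1,0,0,-0.47,0,0,0],
  [0,0.34,-0.32,-0.06,0,0,-0.05],
  [0,0.36,-0.29,-0.06,0,0,-0.05],
  [0,0.38,-0.265,-0.06,0,0,-0.05],
  [0,0.4,-0.235,-0.06,0,0,-0.05],
  [0,0.42,-0.2,-0.06,0,0,-0.05],
  [0,0.43,-0.17,-0.06,0,0,-0.05],
  [0,0.445,-0.135,-0.06,0,0,-0.05],
])

```text
t: 1.15
tcp_pos: [0.3478, -0.2998, 0.3127]
ee_rot: [[0.64, 0.768, -0.001], [0.768, -0.64, 0.005], [0.003, -0.004, -1.0]]
contact_force: [1.0, -0.7, -0.4]
gripper_width: 0.0211
```

```bash
python3 - <<'E'
from h import *
R=Rdown(np.radians(84.8))
st();snap('wrist','w1')
plan([((.525,.02,.36),R,8)],open_=0)
E
```

```text
t 1.15 p [ 0.3478 -0.2998  0.3127] F [ 1.01 -0.65 -0.35] T [ 0.03 -0.06 -0.05] w 0.0211 q [-0.739  0.069  1.883  0.003  1.193 -0.046]
[[0.6399, 0.7685, -0.001], [0.7685, -0.6398, 0.0047], [0.003, -0.0037, -1.0]]
1 [0, 0.445, -0.082, -0.056, -0.0, -0.001, -0.048]
2 [0, 0.45, -0.049, -0.056, -0.0, -0.001, -0.048]
3 [0, 0.452, -0.015, -0.056, -0.0, -0.001, -0.048]
4 [0, 0.452, 0.019, -0.057, -0.0, -0.001, -0.048]
5 [0, 0.449, 0.053, -0.057, -0.0, -0.001, -0.048]
6 [0, 0.444, 0.086, -0.057, -0.0, -0.001, -0.048]
7 [0, 0.436, 0.119, -0.058, -0.0, -0.001, -0.048]
8 [0, 0.426, 0.151, -0.058, -0.0, -0.001, -0.048]
```

View pics/w1.png

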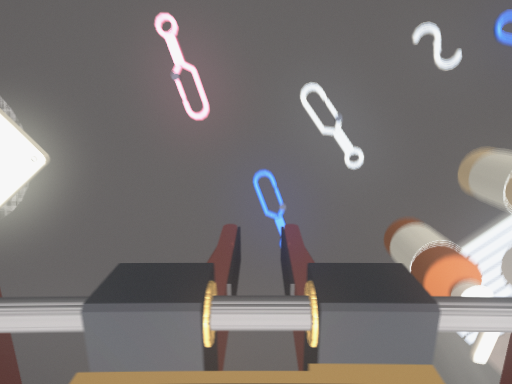

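Wrist view shows the steel hook clearly, bow at (312,92), eye at (354,157).

>>> arm_command([
  [0,0.445,-0.08,-0.056,0,0,-0.048],
  [0,0.45,-0.05,-0.056,0,0,-0.048],
  [0,0.45,-0.015,-0.056,0,0,-0.048],
  [0,0.45,0.02,-0.056,0,0,-0.048],
  [0,0.45,0.05,-0.056,0,0,-0.048],
  [0,0.44,0.085,-0.056,0,0,-0.048],
  [0,0.435,0.12,-0.056,0,0,-0.048],
  [0,0.425,0.15,-0.056,0,0,-0.048],
])

```text
t: 2.2
tcp_pos: [0.5244, 0.0307, 0.361]
ee_rot: [[0.069, 0.998, -0.0], [0.998, -0.069, 0.006], [0.006, -0.001, -1.0]]
contact_force: [-0.3, 0.4, 0.2]
gripper_width: 0.0002
```

```bash
python3 - <<'E'
from h import *
st();snap('wrist','w2');st()
cv2.imwrite('pics/w2b.png',cv2.resize(cv2.imread('pics/w2.png'),(800,600)))
E
```

```text
t 2.2 p [0.5244 0.0307 0.361 ] F [-0.34  0.42  0.22] T [-0.04 -0.07  0.03] w 0.0002 q [0.032 0.137 1.696 0.006 1.309 0.099]
[[0.0687, 0.9976, -0.0001], [0.9976, -0.0687, 0.0061], [0.006, -0.0005, -1.0]]
t 2.25 p [0.5269 0.0345 0.3618] F [1.44 2.37 0.49] T [ 0.09 -0.15 -0.02] w 0.0005 q [0.038 0.139 1.691 0.009 1.308 0.099]
[[0.0639, 0.998, 0.0025], [0.9979, -0.0639, 0.0088], [0.0089, 0.0019, -1.0]]
```

View pics/w2b.png

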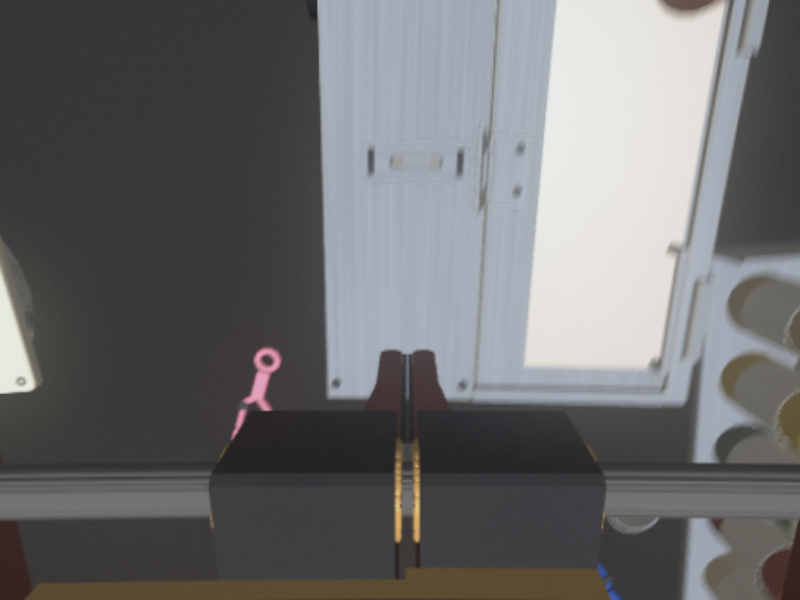

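```bash
python3 - <<'E'
from h import *
crop('w2',215,65,355,145,5.7,'e')
E
```

```text
(no output)
```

View pics/e.png

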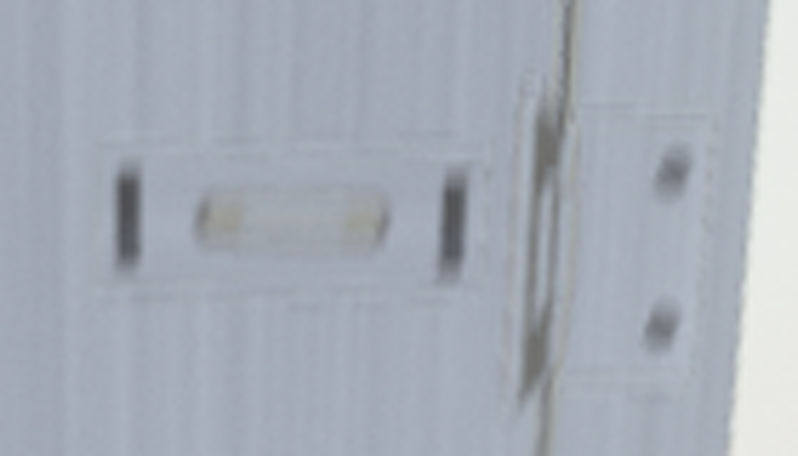

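```bash
python3 - <<'E'
from h import *
w=load('w2')[1];t=load('top0')[1]; s=load('scene0')[1]
E=lambda u,v:(u/5.7+215-.4,v/5.7+65-.4)
print(w['position'])
for n,(u,v),z in [('slotF',(128,218),.112),('slotR',(453,226),.112),('scr1',(672,172),.113),('scr2',(660,325),.113),('hinge mid',(555,240),.11),('stapTopF',(235,219),.150),('stapTopR',(355,221),.150)]: print(n,np.round(atz(w,*E(u,v),z),4))
B=lambda u,v:(u*.64,v*.64)
for u,v in [(328,398),(688,404),(319,10)]: print('corner',np.round(atz(w,*B(u,v),.11),4))
P=lambda u,v:(u/5+150-.4,v/5+95-.4);Q=lambda u,v:(u/5+175-.4,v/5+165-.4)
print('tip',tri([(w,*E(528,238)),(s,*Q(428,128))]),tri([(w,*E(528,238)),(t,*P(368,397))]),tri([(w,*E(528,238)),(t,*P(368,397)),(s,*Q(428,128))]))
c=np.array([.6206,.0879]);ex=np.array([np.cos(np.radians(-5.2)),np.sin(np.radians(-5.2))]);ey=np.array([-ex[1],ex[0]])
for X in [-102,-70,-30]: print(X,c+ex*X/1000)
E
```

```text
[0.53009725 0.10245255 0.52359942]
slotF [0.5015 0.107  0.112 ]
slotR [0.5713 0.1005 0.112 ]
scr1 [0.6182 0.1082 0.113 ]
scr2 [0.6154 0.0766 0.113 ]
hinge mid [0.5935 0.096  0.11  ]
stapTopF [0.525  0.1049 0.15  ]
stapTopR [0.5484 0.1029 0.15  ]
corner [ 0.4454 -0.0946  0.11  ]
corner [ 0.766  -0.1218  0.11  ]
corner [0.4734 0.2142 0.11  ]
tip (array([0.5731255 , 0.09780424, 0.21607401]), [array([0.3, 0.5]), array([0.2, 0. ])]) (array([0.56270849, 0.09591768, 0.25512116]), [array([-5.8,  4.1]), array([-1. , -1.7])]) (array([0.5683568 , 0.09640566, 0.21041246]), [array([-5.6,  2.4]), array([-0.1, -2.2]), array([ 0.6, -0. ])])
-102 [0.51901979 0.09714452]
-70 [0.55088809 0.09424428]
-30 [0.59072347 0.09061898]
```

```bash
cat >> h.py <<'E'
YAW=np.radians(84.8); EX=np.array([np.cos(YAW-np.pi/2),np.sin(YAW-np.pi/2)]); EY=np.array([-EX[1],EX[0]]); H=np.array([.593,.094])
def W(u,v,z): # u,v mm from hinge along chest x,y ; z m
    return np.r_[H+EX*u/1000+EY*v/1000,z]
E
python3 - <<'E'
from h import *
st()
R=Rdown(YAW)
plan([(W(24,0,.30),R,2),(W(24,0,.228),R,2),(W(24,0,.228),R,1),(W(-21,0,.230),R,3)],open_=0)
E
```

```text
t 2.25 p [0.5269 0.0345 0.3618] F [1.44 2.37 0.49] T [ 0.09 -0.15 -0.02] w 0.0005 q [0.038 0.139 1.691 0.009 1.308 0.099]
[[0.0639, 0.998, 0.0025], [0.9979, -0.0639, 0.0088], [0.0089, 0.0019, -1.0]]
1 [0, 0.312, 0.43, 0.313, 0.001, -0.003, 0.009]
2 [0, 0.319, 0.426, 0.311, 0.001, -0.003, 0.009]
3 [0, 0.0, 0.0, 0.36, 0.0, -0.0, -0.0]
4 [0, 0.0, 0.0, 0.36, 0.0, -0.0, -0.0]
5 [0, 0.0, 0.0, 0.0, 0.0, 0.0, -0.0]
6 [0, -0.0, -0.15, -0.007, 0.0, 0.0, -0.0]
7 [0, -0.0, -0.15, -0.007, 0.0, 0.0, -0.0]
8 [0, -0.0, -0.15, -0.007, 0.0, 0.0, -0.0]
```

>>> arm_command([
  [0,0.2,0.28,0.18,0,-0.003,0.009],
  [0,0.2,0.28,0.18,0,-0.003,0.009],
  [0,0.23,0.29,0.15,0,0,0],
  [0,0,0,0,0,0,0],
  [0,0,0,0.25,0,0,0],
  [0,0,0,0.25,0,0,0],
  [0,0,0,0,0,0,0],
  [0,0,0,0,0,0,0],
])

```text
t: 3.25
tcp_pos: [0.6179, 0.0919, 0.2599]
ee_rot: [[0.092, 0.996, 0.002], [0.996, -0.092, -0.002], [-0.002, 0.002, -1.0]]
contact_force: [-0.0, -0.5, 0.1]
gripper_width: 0.0006
```

```bash
python3 - <<'E'
from h import *
st();snap('scene','s1');snap('wrist','w3')
crop('s1',175,130,335,250,5,'s1c')
R=Rdown(YAW)
plan([(W(24,0,.228),R,2)])
E
```

```text
t 3.25 p [0.6179 0.0919 0.2599] F [-0.03 -0.48  0.12] T [-0.11 -0.12 -0.01] w 0.0006 q [ 0.13   0.384  1.599 -0.002  1.156  0.223]
[[0.092, 0.9958, 0.0017], [0.9958, -0.092, -0.0019], [-0.0017, 0.0019, -1.0]]
1 [0, -0.001, -0.006, 0.16, 0.001, 0.001, -0.0]
2 [0, -0.001, -0.006, 0.16, 0.001, 0.001, -0.0]
```

View pics/s1c.png

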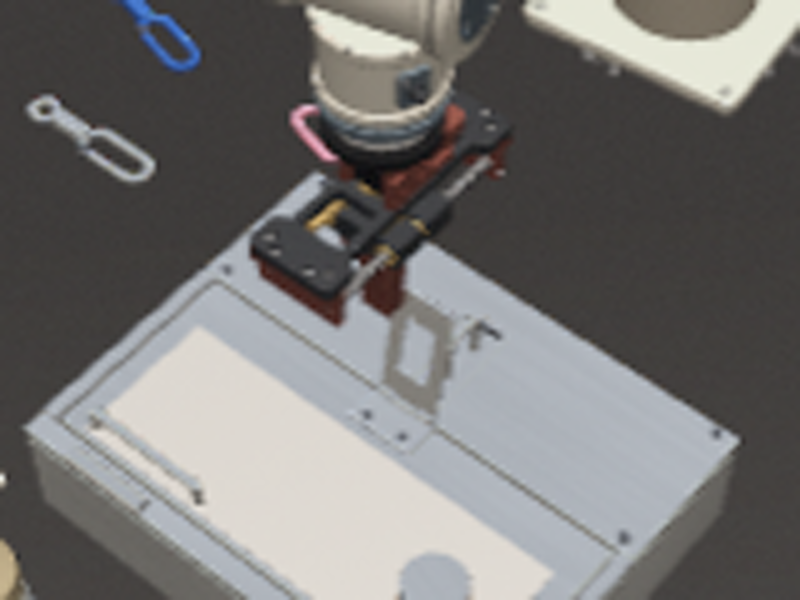

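View pics/w3.png

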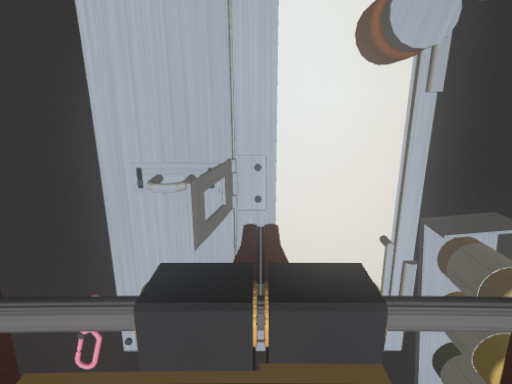

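```bash
python3 - <<'E'
from h import *
w=load('w3')[1];s=load('s1')[1]
print('hinge',atz(w,234,185,.1115),'scr',atz(w,257,167.5,.113),atz(w,257,199,.113))
print('slot',atz(w,139,178,.112))
crop('w3',120,140,280,260,5,'w3c')
E
```

```text
hinge [0.5921934  0.08854669 0.1115    ] scr [0.61666516 0.10431504 0.113     ] [0.61362279 0.07241696 0.113     ]
slot [0.50028721 0.10430972 0.112     ]
```

View pics/w3c.png

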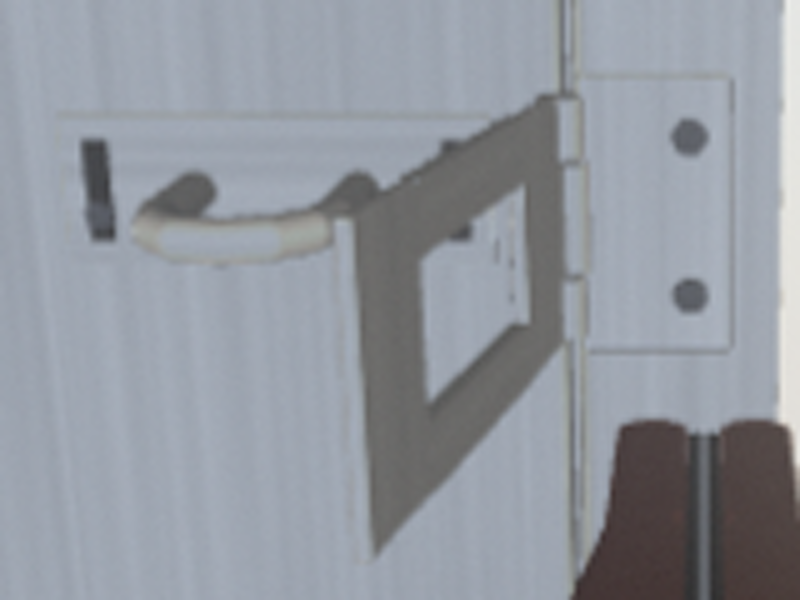

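```bash
python3 - <<'E'
from h import *
w=load('w3')[1]
E=lambda u,v:(u/5+120-.4,v/5+140-.4)
print('legF base',atz(w,*E(200,185),.113),'legR',atz(w,*E(365,183),.113),'stapletop',atz(w,*E(232,242),.150))
h=np.array([.5925,.0905,.1115])
for th in [1.2,1.25,1.3,1.35,1.4,1.45]:
  print(th,[np.round((proj(w,h+np.r_[-EX*.105*np.cos(th)+EY*y,.105*np.sin(th)])-[120,140])*5) for y in(.025,-.025)])
for X,name in [(-102,'F'),(-70,'R')]:
  for y in (0,.004,.007):
    print(name,y,np.round((proj(w,np.r_[h[:2]+EX*(X+30)/1000+EY*y,.113])-[120,140])*5),np.round((proj(w,np.r_[h[:2]+EX*(-86+30)/1000+EY*y,.154])-[120,140])*5))
E
```

```text
legF base [0.5208865  0.10405689 0.113     ] legR [0.55300174 0.10149972 0.113     ] stapletop [0.53707595 0.10078733 0.15      ]
1.2 [array([229., 211.]), array([257., 549.])]
1.25 [array([262., 214.]), array([289., 554.])]
1.3 [array([297., 216.]), array([321., 559.])]
1.35 [array([333., 219.]), array([356., 563.])]
1.4 [array([371., 220.]), array([391., 566.])]
1.45 [array([409., 222.]), array([427., 568.])]
F 0 [204. 218.] [227. 275.]
F 0.004 [202. 198.] [225. 253.]
F 0.007 [201. 183.] [223. 236.]
R 0 [367. 218.] [227. 275.]
R 0.004 [366. 198.] [225. 253.]
R 0.007 [365. 183.] [223. 236.]
```

```bash
sed -i 's/H=np.array(\[.593,.094\])/H=np.array([.5925,.0905])/' h.py; python3 - <<'E'
from h import *
R=Rdown(YAW)
plan([(W(25,0,.228),R,2),(W(-21,0,.229),R,4),(W(-47,0,.2145),R,2)])
E
```

```text
1 [0, -0.019, -0.002, 0.16, 0.001, 0.001, -0.0]
2 [0, -0.019, -0.002, 0.16, 0.001, 0.001, -0.0]
3 [0, -0.0, -0.115, -0.002, 0.0, -0.0, 0.0]
4 [0, 0.0, -0.115, -0.002, 0.0, -0.0, 0.0]
5 [0, 0.0, -0.115, -0.002, 0.0, -0.0, 0.0]
6 [0, 0.0, -0.115, -0.002, 0.0, -0.0, 0.0]
7 [0, -0.0, -0.13, 0.073, -0.0, 0.0, 0.0]
8 [0, -0.0, -0.13, 0.073, -0.0, 0.0, 0.0]
```

>>> arm_command([
  [0,-0.02,0,0.16,0,0,0],
  [0,-0.01,0,0.16,0,0,0],
  [0,0,-0.11,0,0,0,0],
  [0,0,-0.11,0,0,0,0],
  [0,0,-0.11,0,0,0,0],
  [0,0,-0.1,0,0,0,0],
  [0,0,-0.05,0.02,0,0,0],
  [0,0,0,0,0,0,0],
])

```text
t: 4.35
tcp_pos: [0.5665, 0.0936, 0.2253]
ee_rot: [[0.092, 0.996, 0.004], [0.996, -0.092, -0.001], [-0.001, 0.004, -1.0]]
contact_force: [1.0, 0.7, -0.0]
gripper_width: 0.0007
```

```bash
python3 - <<'E'
from h import *
st()
snap('scene','s2');crop('s2',215,150,315,225,8,'s2c')
R=Rdown(YAW)
plan([(W(-47,0,.2145),R,2),(W(-80,0,.2),R,3),(W(-95,0,.19),R,2),(W(-95,0,.165),R,3),(W(-95,0,.145),R,3)])
E
```

```text
t 4.35 p [0.5665 0.0936 0.2253] F [ 0.98  0.65 -0.05] T [-0.06 -0.04  0.03] w 0.0007 q [ 0.144  0.345  1.746 -0.002  1.047  0.237]
[[0.0916, 0.9958, 0.0044], [0.9958, -0.0916, -0.0015], [-0.001, 0.0045, -1.0]]
1 [0, -0.004, -0.106, 0.054, 0.002, 0.0, -0.0]
2 [0, -0.004, -0.106, 0.054, 0.002, 0.0, -0.0]
3 [0, 0.0, -0.11, 0.048, -0.0, -0.0, 0.0]
4 [0, 0.0, -0.11, 0.048, -0.0, -0.0, 0.0]
5 [0, -0.0, -0.11, 0.048, -0.0, -0.0, 0.0]
6 [0, -0.0, -0.075, 0.05, 0.0, 0.0, 0.0]
7 [0, -0.0, -0.075, 0.05, 0.0, 0.0, 0.0]
8 [0, 0.0, 0.0, 0.083, 0.0, 0.0, 0.0]
9 [0, 0.0, 0.0, 0.083, 0.0, 0.0, 0.0]
10 [0, 0.0, 0.0, 0.083, 0.0, 0.0, 0.0]
11 [0, 0.0, 0.0, 0.067, 0.0, 0.0, 0.0]
12 [0, 0.0, 0.0, 0.067, 0.0, 0.0, 0.0]
13 [0, 0.0, 0.0, 0.067, 0.0, 0.0, 0.0]
```

View pics/s2c.png

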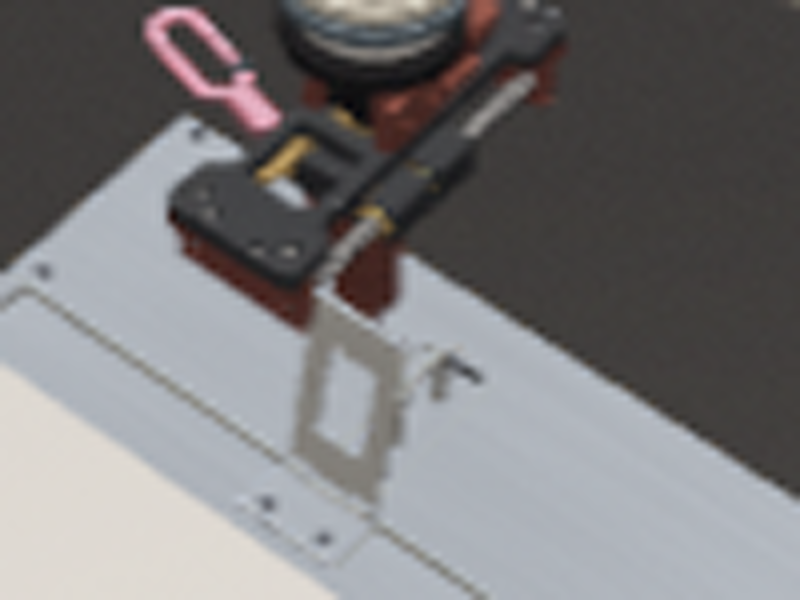

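```bash
python3 - <<'E'
from h import *
snap('wrist','w4');crop('w4',120,90,320,240,4,'w4c')
E
```

```text
(no output)
```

View pics/w4c.png

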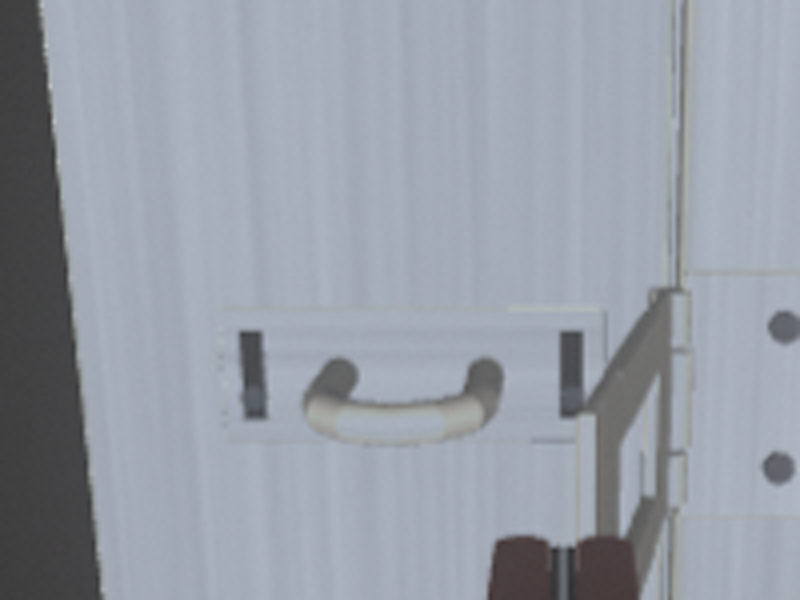

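```bash
python3 - <<'E'
from h import *
w=load('w4')[1]
h=np.array([.5925,.0905,.1115])
for th in [1.2,1.25,1.3,1.35,1.4,1.45]:
  print(th,[np.round((proj(w,h+np.r_[-EX*.105*np.cos(th)+EY*y,.105*np.sin(th)])-[120,90])*4) for y in(.025,-.025)])
s=r.get_state();R=np.array(s['ee_rot']);p=np.array(s['tcp_pos'])
for d in [(0.01,-.0135,.025),(.01,.0135,.025),(-.01,-.0135,.025),(.01,-.0135,.015),(.01,-.0135,.005)]:
  print(d,np.round((proj(w,p+R@np.array(d))-[120,90])*4))
sm=load('s2')[1]
for th in [1.2,1.3,1.37,1.45]:
  print(th,[np.round((proj(sm,h+np.r_[-EX*.105*np.cos(th)+EY*y,.105*np.sin(th)])-[215,150])*8) for y in(.025,-.025)])
for d in [(.01,-.0135,.025),(.01,.0135,.025),(-.01,.0135,.025)]: print(d,np.round((proj(sm,p+R@np.array(d))-[215,150])*8))
E
```

```text
1.2 [array([471., 406.]), array([477., 720.])]
1.25 [array([505., 409.]), array([509., 725.])]
1.3 [array([540., 412.]), array([542., 730.])]
1.35 [array([577., 414.]), array([576., 735.])]
1.4 [array([614., 416.]), array([610., 738.])]
1.45 [array([651., 417.]), array([646., 741.])]
(0.01, -0.0135, 0.025) [471. 480.]
(0.01, 0.0135, 0.025) [647. 480.]
(-0.01, -0.0135, 0.025) [473. 601.]
(0.01, -0.0135, 0.015) [466. 502.]
(0.01, -0.0135, 0.005) [461. 526.]
1.2 [array([425., 329.]), array([334., 271.])]
1.3 [array([410., 338.]), array([320., 280.])]
1.37 [array([400., 346.]), array([309., 287.])]
1.45 [array([388., 356.]), array([297., 297.])]
(0.01, -0.0135, 0.025) [400. 324.]
(0.01, 0.0135, 0.025) [360. 362.]
(-0.01, 0.0135, 0.025) [324. 338.]
```

```bash
python3 - <<'E'
from h import *
snap('scene','s3');crop('s3',235,160,285,195,16,'s3c')
sm=load('s3')[1];s=st();R=np.array(s['ee_rot']);p=np.array(s['tcp_pos'])
for d in [(.01,-.0115,.025),(.01,.0115,.025),(-.01,.0115,.025),(.01,-.0115,.01),(.01,.0115,.01),(-.01,.0115,.01)]: print(d,np.round((proj(sm,p+R@np.array(d))-[235,160])*16))
E
```

```text
t 4.5 p [0.5672 0.0935 0.2253] F [1.09 0.92 0.77] T [-0.05 -0.07 -0.06] w 0.0003 q [ 0.144  0.346  1.744 -0.002  1.047  0.237]
[[0.0919, 0.9958, 0.0048], [0.9958, -0.0919, -0.0014], [-0.001, 0.0049, -1.0]]
(0.01, -0.0115, 0.025) [473. 493.]
(0.01, 0.0115, 0.025) [406. 558.]
(-0.01, 0.0115, 0.025) [334. 511.]
(0.01, -0.0115, 0.01) [475. 450.]
(0.01, 0.0115, 0.01) [407. 515.]
(-0.01, 0.0115, 0.01) [334. 468.]
```

View pics/s3c.png

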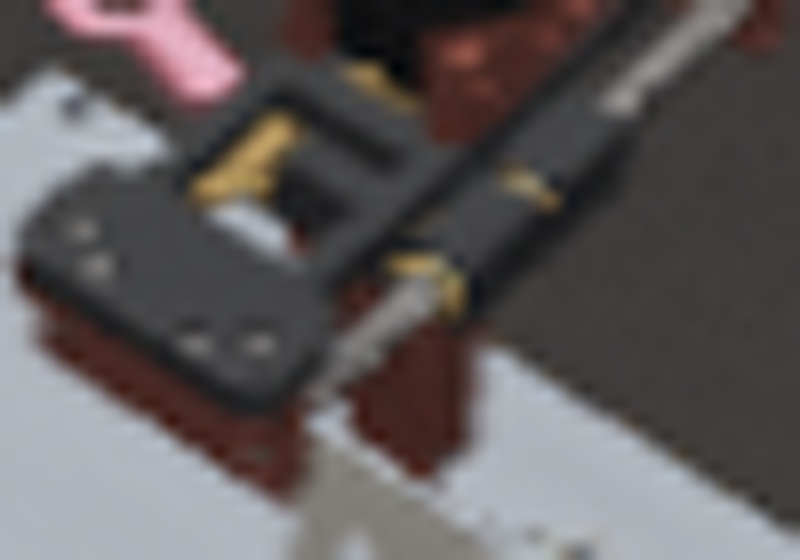

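View pics/w4.png

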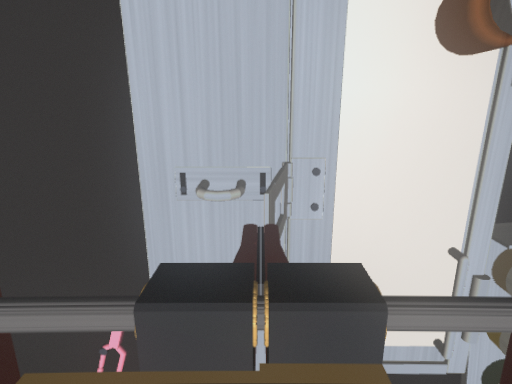

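>>> arm_command([
  [0,0,0,-0.3,0,0,0],
  [0,0,0.25,-0.05,0,0,0],
  [0,0,0.3,0,0,0,0],
  [0,0,0,0,0,0,0],
  [0,0,0,0.2,0,0,0],
  [0,0,0,0.2,0,0,0],
  [0,0,0,0,0,0,0],
  [0,0,0,0,0,0,0],
])

```text
t: 5.5
tcp_pos: [0.6221, 0.0883, 0.2206]
ee_rot: [[0.092, 0.996, 0.003], [0.996, -0.092, -0.001], [-0.001, 0.003, -1.0]]
contact_force: [-0.4, -0.3, 0.3]
gripper_width: 0.0004
```

```bash
python3 - <<'E'
from h import *
s=st(); snap('scene','s4');crop('s4',230,155,290,200,13,'s4c')
sm=load('s4')[1];R=np.array(s['ee_rot']);p=np.array(s['tcp_pos'])
for d in [(.01,-.0115,.025),(.01,.0115,.025),(-.01,.0115,.025),(.01,-.0115,.01),(.01,.0115,.01),(-.01,.0115,.01)]: print(d,np.round((proj(sm,p+R@np.array(d))-[230,155])*13))
E
```

```text
t 5.5 p [0.6221 0.0883 0.2206] F [-0.43 -0.32  0.34] T [-0.04 -0.08 -0.  ] w 0.0004 q [ 0.123  0.43   1.626 -0.002  1.083  0.216]
[[0.0924, 0.9957, 0.003], [0.9957, -0.0924, -0.0015], [-0.0012, 0.0031, -1.0]]
(0.01, -0.0115, 0.025) [316. 604.]
(0.01, 0.0115, 0.025) [260. 659.]
(-0.01, 0.0115, 0.025) [201. 619.]
(0.01, -0.0115, 0.01) [316. 570.]
(0.01, 0.0115, 0.01) [259. 625.]
(-0.01, 0.0115, 0.01) [200. 585.]
```

View pics/s4c.png

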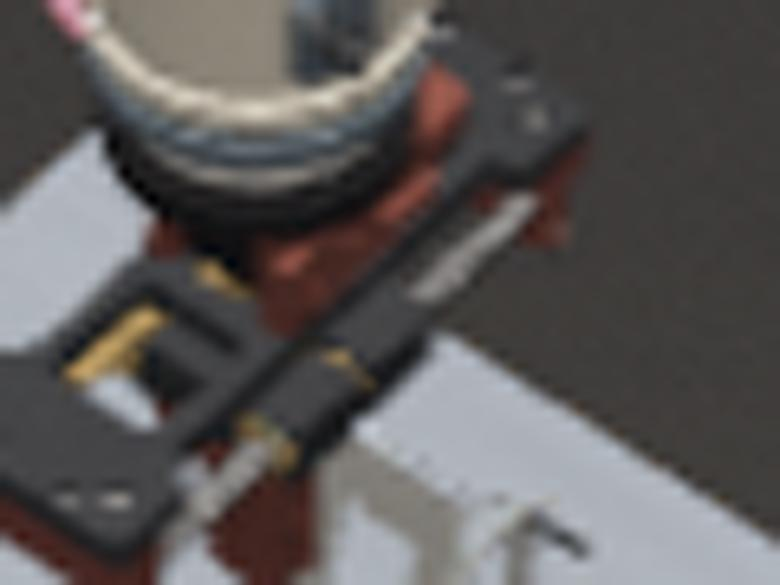

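```bash
python3 - <<'E'
from h import *
crop('s4',230,170,290,215,13,'s4c')
E
```

```text
(no output)
```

View pics/s4c.png

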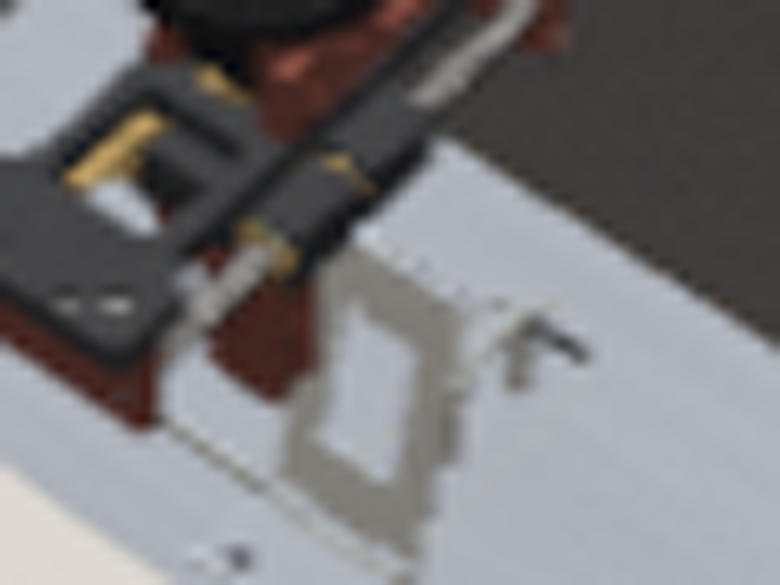

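>>> arm_command([
  [0,0,0,0.1,0,0,0],
  [0,0,-0.1,0.02,0,0,0],
  [0,0,-0.1,0,0,0,0],
  [0,0,-0.1,0,0,0,0],
  [0,0,-0.08,0,0,0,0],
  [0,0,-0.08,0,0,0,0],
  [0,0,-0.08,0,0,0,0],
  [0,0,0,0,0,0,0],
])

```text
t: 6.55
tcp_pos: [0.5646, 0.0939, 0.2095]
ee_rot: [[0.092, 0.996, 0.006], [0.996, -0.092, -0.001], [-0.001, 0.006, -1.0]]
contact_force: [-0.6, -0.6, 0.5]
gripper_width: 0.0005
```

```bash
python3 - <<'E'
from h import *
s=st(); snap('scene','s5');crop('s5',220,160,290,212,11,'s5c'); snap('wrist','w5');crop('w5',120,90,320,240,4,'w5c')
E
```

```text
t 6.55 p [0.5646 0.0939 0.2095] F [-0.56 -0.55  0.45] T [-0.03 -0.05  0.05] w 0.0005 q [ 0.145  0.361  1.764 -0.002  1.012  0.238]
[[0.0921, 0.9957, 0.0057], [0.9958, -0.0921, -0.0011], [-0.0005, 0.0058, -1.0]]
```

View pics/s5c.png

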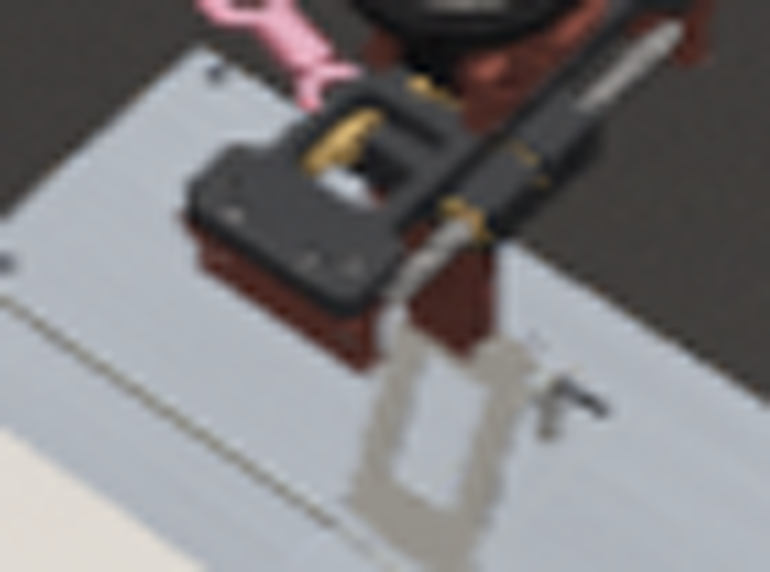

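View pics/w5c.png

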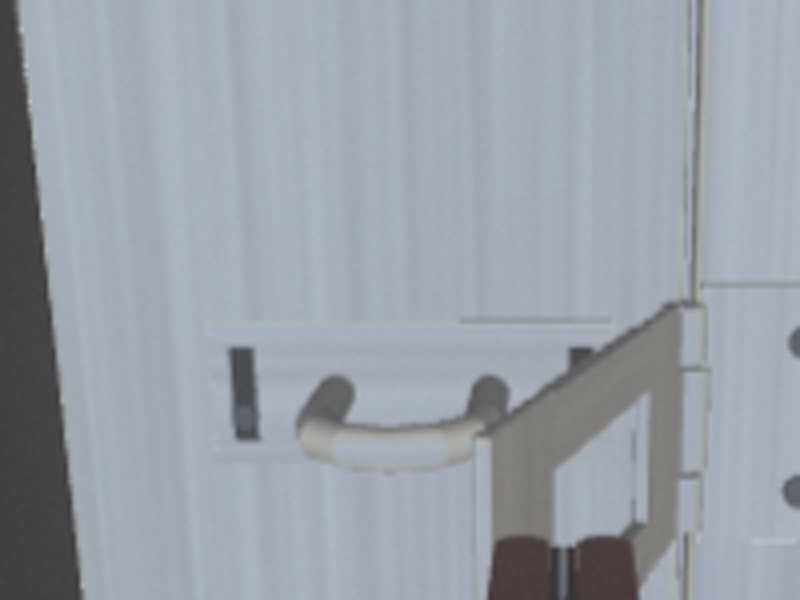

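>>> arm_command([
  [0,0,-0.1,0.04,0,0,0],
  [0,0,-0.1,0.04,0,0,0],
  [0,0,-0.1,0.05,0,0,0],
  [0,0,-0.1,0.05,0,0,0],
  [0,0,-0.1,0.05,0,0,0],
  [0,0,-0.08,0.05,0,0,0],
  [0,0,-0.08,0.05,0,0,0],
  [0,0,0,0,0,0,0],
])

```text
t: 7.65
tcp_pos: [0.4944, 0.1001, 0.1731]
ee_rot: [[0.092, 0.996, 0.005], [0.996, -0.092, -0.001], [-0.001, 0.005, -1.0]]
contact_force: [0.1, -0.2, -0.9]
gripper_width: 0.0004
```

```bash
python3 - <<'E'
from h import *
s=st(); snap('scene','s6');crop('s6',220,150,290,202,11,'s6c'); snap('wrist','w6');crop('w6',120,90,320,240,4,'w6c')
print((np.array(s['tcp_pos'])[:2]-H)@EX*1000,(np.array(s['tcp_pos'])[:2]-H)@EY*1000)
E
```

```text
t 7.65 p [0.4944 0.1001 0.1731] F [ 0.05 -0.25 -0.86] T [-0.05 -0.07 -0.01] w 0.0004 q [ 0.178  0.316  1.936 -0.003  0.885  0.272]
[[0.0922, 0.9957, 0.0046], [0.9957, -0.0922, -0.0013], [-0.0009, 0.0047, -1.0]]
-98.57538503832288 0.7046834285643261
```

View pics/s6c.png

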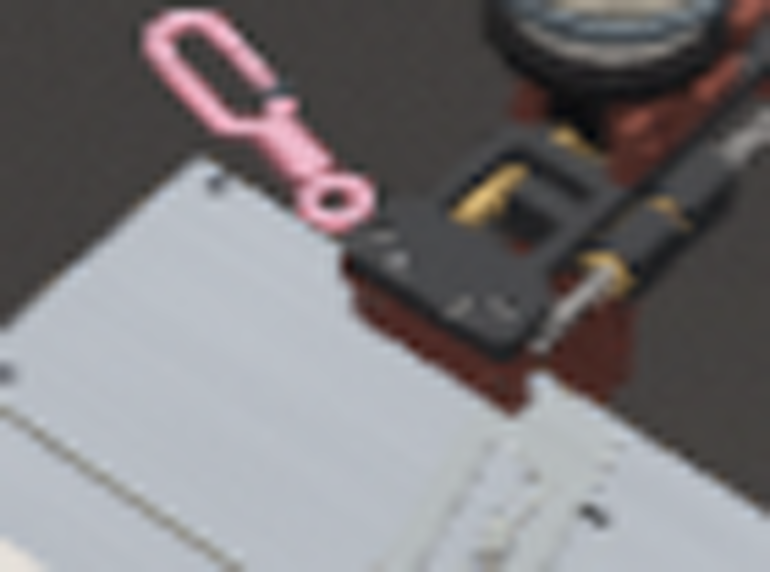

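View pics/w6c.png

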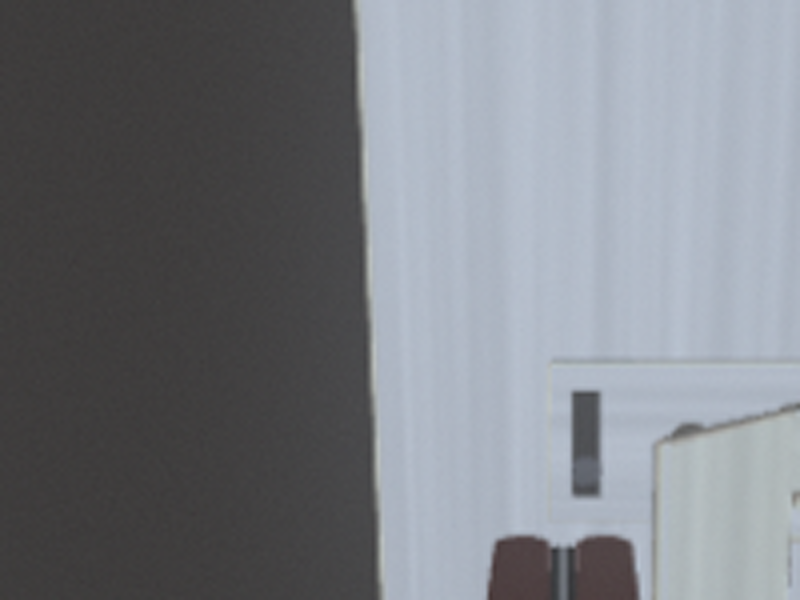

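```bash
python3 - <<'E'
from h import *
w=load('w6')[1]
h=np.r_[H,.1115]
for th in [.4,.5,.55,.6,.65,.7,.8]:
  print(th,[np.round((proj(w,h+np.r_[-EX*.105*np.cos(th)+EY*y,.105*np.sin(th)])-[120,90])*4) for y in(.025,-.025)],.105*np.cos(th),.1115+.105*np.sin(th))
E
```

```text
0.4 [array([564., 397.]), array([564., 704.])] 0.09671140437030293 0.1523889259424083
0.5 [array([597., 414.]), array([595., 734.])] 0.09214616899848914 0.1618396815534413
0.55 [array([618., 423.]), array([614., 750.])] 0.0895150748162481 0.16638215903771922
0.6 [array([640., 432.]), array([636., 766.])] 0.08666023956551622 0.1707874597064787
0.65 [array([666., 441.]), array([659., 782.])] 0.08358879884765086 0.17504457260228415
0.7 [array([695., 451.]), array([686., 798.])] 0.08030842966487128 0.17914285715995754
0.8 [array([760., 469.]), array([746., 831.])] 0.07315420448145236 0.1868223895444499
```

>>> arm_command([
  [0,0,0,-0.3,0,0,0],
  [0,0,0.15,-0.03,0,0,0],
  [0,0,0,0,0,0,0],
  [0,0,0,0.1,0,0,0],
  [0,0,0,0.1,0,0,0],
  [0,0,-0.03,0.1,0,0,0],
  [0,0,-0.03,0.08,0,0,0],
  [0,0,0,0,0,0,0],
])

```text
t: 8.75
tcp_pos: [0.5023, 0.0989, 0.163]
ee_rot: [[0.093, 0.996, -0.002], [0.996, -0.093, -0.002], [-0.002, -0.002, -1.0]]
contact_force: [-0.5, -0.3, -0.4]
gripper_width: 0.0005
```

```bash
python3 - <<'E'
from h import *
s=st(); snap('wrist','w7');crop('w7',120,90,320,240,4,'w7c')
print((np.array(s['tcp_pos'])[:2]-H)@EX*1000,(np.array(s['tcp_pos'])[:2]-H)@EY*1000)
w=load('w7')[1]
h=np.r_[H,.1115]
for th in [.2,.3,.4,.5,.55,.6,.65,.7,.8]:
  print(th,[np.round((proj(w,h+np.r_[-EX*.105*np.cos(th)+EY*y,.105*np.sin(th)])-[120,90])*4) for y in(.025,-.025)],.105*np.cos(th),.1115+.105*np.sin(th))
E
```

```text
t 8.75 p [0.5023 0.0989 0.163 ] F [-0.47 -0.33 -0.4 ] T [-0.07 -0.09  0.  ] w 0.0005 q [ 0.172  0.344  1.923 -0.002  0.877  0.267]
[[0.0929, 0.9957, -0.0017], [0.9957, -0.0929, -0.0019], [-0.0021, -0.0015, -1.0]]
-90.54389625160499 0.22880171001225155
0.2 [array([477., 377.]), array([483., 672.])] 0.10290699067333037 0.13236027973348144
0.3 [array([490., 394.]), array([495., 702.])] 0.10031033135818862 0.14252962169944067
0.4 [array([512., 412.]), array([516., 734.])] 0.09671140437030293 0.1523889259424083
0.5 [array([544., 431.]), array([546., 768.])] 0.09214616899848914 0.1618396815534413
0.55 [array([564., 441.]), array([564., 785.])] 0.0895150748162481 0.16638215903771922
0.6 [array([586., 451.]), array([585., 803.])] 0.08666023956551622 0.1707874597064787
0.65 [array([612., 462.]), array([609., 822.])] 0.08358879884765086 0.17504457260228415
0.7 [array([641., 472.]), array([636., 840.])] 0.08030842966487128 0.17914285715995754
0.8 [array([708., 494.]), array([697., 877.])] 0.07315420448145236 0.1868223895444499
```

View pics/w7c.png

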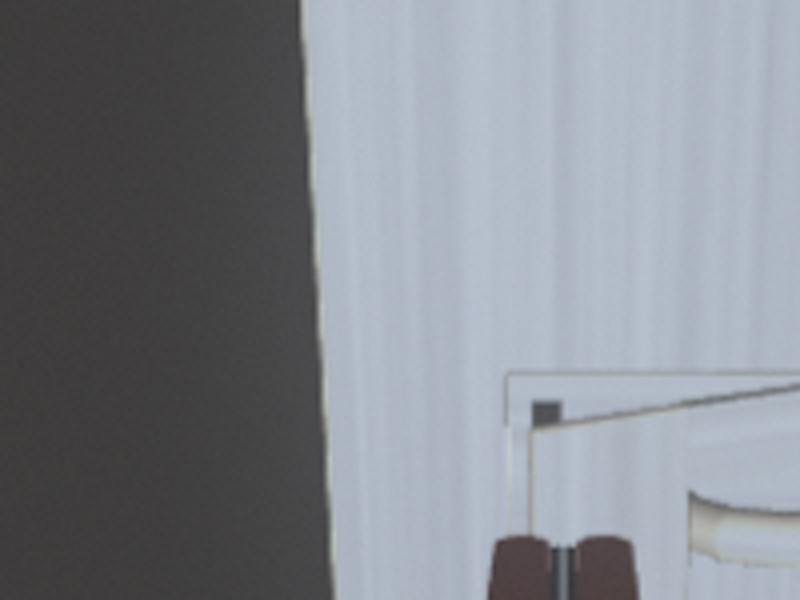

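>>> arm_command([
  [0,0,-0.04,0.06,0,0,0],
  [0,0,0,0.06,0,0,0],
  [0,0,0,0.06,0,0,0],
  [0,0,0,0.05,0,0,0],
  [0,0,0,0.05,0,0,0],
  [0,0,0,0.03,0,0,0],
  [0,0,0,0,0,0,0],
  [0,0,0,0,0,0,0],
])

```text
t: 9.8
tcp_pos: [0.5, 0.0994, 0.131]
ee_rot: [[0.093, 0.996, 0.002], [0.996, -0.093, -0.001], [-0.001, 0.002, -1.0]]
contact_force: [0.0, 0.6, -0.2]
gripper_width: 0.0004
```

```bash
python3 - <<'E'
from h import *
s=st(); snap('wrist','w8');crop('w8',120,90,320,240,4,'w8c')
print((np.array(s['tcp_pos'])[:2]-H)@EX*1000,(np.array(s['tcp_pos'])[:2]-H)@EY*1000)
w=load('w8')[1]
h=np.r_[H,.1115]
for th in [0,.1,.2,.3,.4]:
  print(th,[np.round((proj(w,h+np.r_[-EX*.105*np.cos(th)+EY*y,.105*np.sin(th)])-[120,90])*4) for y in(.025,-.025)],.105*np.cos(th),.1115+.105*np.sin(th))
E
```

```text
t 9.8 p [0.5    0.0994 0.131 ] F [ 0.02  0.64 -0.21] T [-0.08 -0.06  0.  ] w 0.0004 q [ 0.174  0.391  1.949 -0.003  0.8    0.269]
[[0.093, 0.9957, 0.0021], [0.9957, -0.093, -0.0015], [-0.0013, 0.0022, -1.0]]
-92.9127364704621 0.475294999899425
0 [array([473., 397.]), array([480., 707.])] 0.105 0.1115
0.1 [array([472., 417.]), array([479., 741.])] 0.10447543735419271 0.12198250874791695
0.2 [array([479., 439.]), array([486., 780.])] 0.10290699067333037 0.13236027973348144
0.3 [array([495., 463.]), array([501., 821.])] 0.10031033135818862 0.14252962169944067
0.4 [array([522., 489.]), array([527., 867.])] 0.09671140437030293 0.1523889259424083
```

View pics/w8c.png

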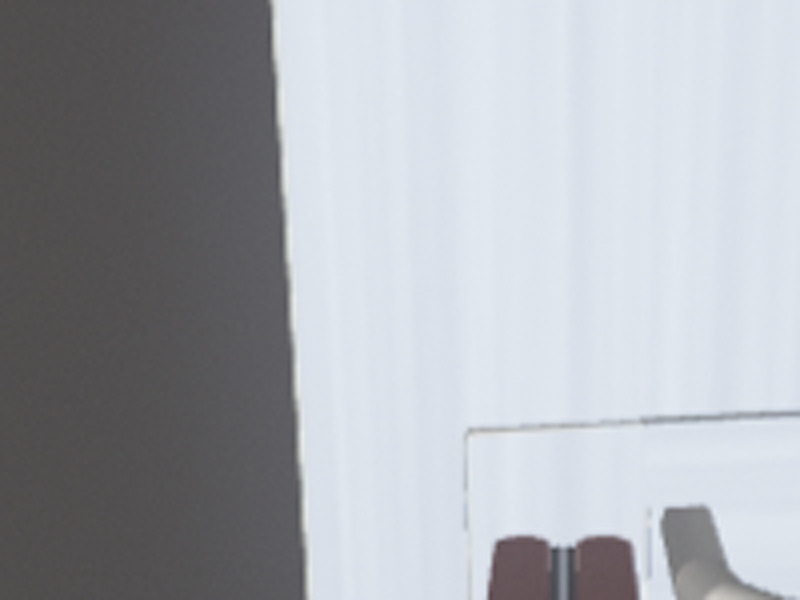

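>>> arm_command([
  [0,0,0,0.04,0,0,0],
  [0,0,0,0.04,0,0,0],
  [0,0,0,0.03,0,0,0],
  [0,0,0,0.02,0,0,0],
  [0,0,0,0.02,0,0,0],
  [0,0,0,0,0,0,0],
  [0,0,0,0,0,0,0],
  [0,0,0,0,0,0,0],
])

```text
t: 10.85
tcp_pos: [0.5003, 0.0994, 0.1152]
ee_rot: [[0.093, 0.996, 0.003], [0.996, -0.093, -0.001], [-0.001, 0.003, -1.0]]
contact_force: [0.3, -0.1, -0.9]
gripper_width: 0.0005
```

```bash
python3 - <<'E'
from h import *
s=st()
E
```

```text
t 10.85 p [0.5003 0.0994 0.1152] F [ 0.28 -0.05 -0.89] T [-0.03 -0.12 -0.02] w 0.0005 q [ 0.174  0.418  1.957 -0.003  0.765  0.269]
[[0.093, 0.9957, 0.0026], [0.9957, -0.093, -0.0014], [-0.0011, 0.0027, -1.0]]
```

>>> arm_command([
  [0,0,0,0.02,0,0,0],
  [0,0,0,0.02,0,0,0],
  [0,0,0,0.015,0,0,0],
  [0,0,0,0,0,0,0],
  [0,0,0,0,0,0,0],
  [0,0,0,0,0,0,0],
  [0,0,0,0,0,0,0],
  [0,0,0,0,0,0,0],
])

```text
t: 11.85
tcp_pos: [0.5007, 0.0995, 0.114]
ee_rot: [[0.093, 0.996, 0.004], [0.996, -0.093, -0.001], [-0.001, 0.004, -1.0]]
contact_force: [-0.2, -0.1, 2.3]
gripper_width: 0.0002
```

```bash
python3 - <<'E'
from h import *
s=st(); snap('wrist','w9');crop('w9',120,90,320,240,4,'w9c');snap('scene','s9');crop('s9',200,140,300,210,8,'s9c')
w=load('w9')[1]
h=np.r_[H,.1115]
for th in [0,.05,.1,.2]:
  print(th,[np.round((proj(w,h+np.r_[-EX*.105*np.cos(th)+EY*y,.105*np.sin(th)])-[120,90])*4) for y in(.025,-.025)])
E
```

```text
t 11.85 p [0.5007 0.0995 0.114 ] F [-0.17 -0.08  2.33] T [-0.01  0.1   0.02] w 0.0002 q [ 0.174  0.42   1.957 -0.003  0.761  0.269]
[[0.093, 0.9957, 0.0037], [0.9957, -0.093, -0.0012], [-0.0009, 0.0038, -1.0]]
0 [array([460., 432.]), array([468., 766.])]
0.05 [array([459., 443.]), array([467., 786.])]
0.1 [array([459., 455.]), array([467., 808.])]
0.2 [array([466., 482.]), array([474., 854.])]
```

View pics/w9c.png

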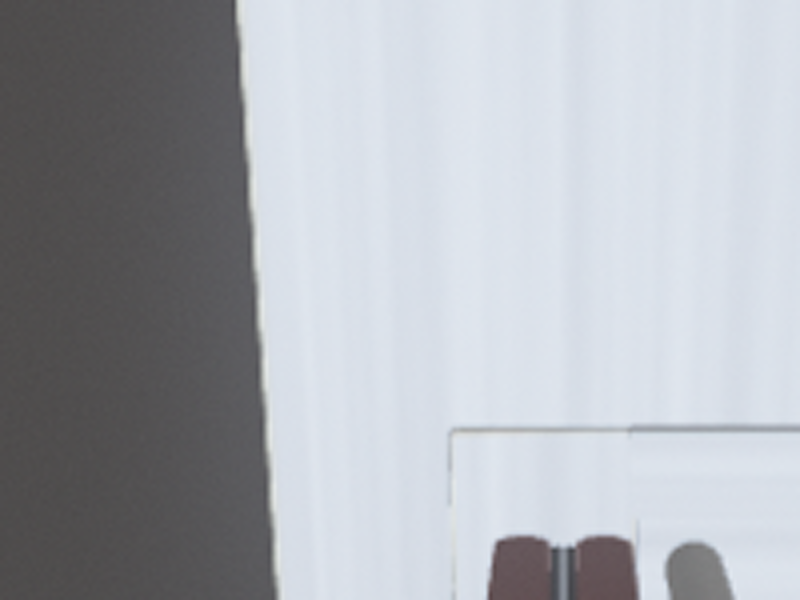

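View pics/s9c.png

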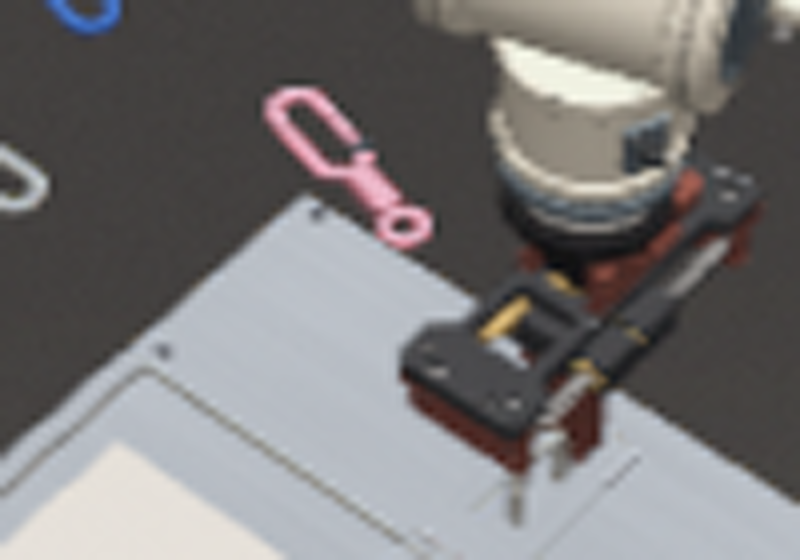

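```bash
python3 - <<'E'
from h import *
crop('w1',285,70,375,180,6,'w1c')
R=Rdown(np.radians(87.3))
s=r.get_state();p=s['tcp_pos']
plan([((p[0],p[1],.19),s['ee_rot'],2),((.448,-.20,.23),R,7),((.451,-.375,.23),R,5)],open_=.5)
E
```

```text
1 [0.5, -0.0, 0.001, -0.38, 0.0, 0.0, 0.0]
2 [0.5, -0.0, 0.001, -0.38, 0.0, 0.0, 0.0]
3 [0.5, -0.433, -0.035, -0.057, 0.0, 0.0, -0.004]
4 [0.5, -0.433, -0.038, -0.057, 0.0, 0.0, -0.004]
5 [0.5, -0.433, -0.041, -0.057, 0.0, 0.0, -0.004]
6 [0.5, -0.432, -0.044, -0.057, 0.0, 0.0, -0.004]
7 [0.5, -0.432, -0.046, -0.057, 0.0, 0.0, -0.004]
8 [0.5, -0.432, -0.049, -0.057, 0.0, 0.0, -0.004]
9 [0.5, -0.431, -0.052, -0.057, 0.0, 0.0, -0.004]
10 [0.5, -0.349, 0.022, -0.0, 0.0, -0.0, 0.0]
11 [0.5, -0.349, 0.022, -0.0, 0.0, -0.0, 0.0]
12 [0.5, -0.349, 0.022, -0.0, 0.0, -0.0, 0.0]
13 [0.5, -0.349, 0.022, -0.0, 0.0, -0.0, 0.0]
14 [0.5, -0.349, 0.022, -0.0, 0.0, -0.0, 0.0]
```

View pics/w1c.png

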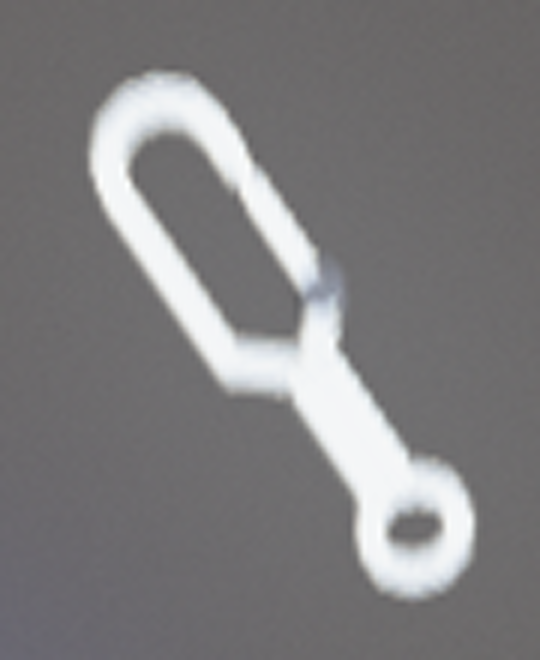

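>>> arm_command([
  [0,0,0,-0.38,0,0,0],
  [0,0,0,-0.38,0,0,0],
  [0.5,-0.43,-0.035,-0.06,0,0,-0.004],
  [0.5,-0.43,-0.04,-0.06,0,0,-0.004],
  [0.5,-0.43,-0.04,-0.06,0,0,-0.004],
  [0.5,-0.43,-0.045,-0.06,0,0,-0.004],
  [0.5,-0.43,-0.045,-0.06,0,0,-0.004],
  [0.5,-0.43,-0.05,-0.06,0,0,-0.004],
])

```text
t: 12.95
tcp_pos: [0.4545, -0.1607, 0.2287]
ee_rot: [[0.048, 0.999, 0.004], [0.999, -0.048, -0.002], [-0.002, 0.004, -1.0]]
contact_force: [0.8, -0.1, 0.7]
gripper_width: 0.044
```

```bash
python3 - <<'E'
from h import *
R=Rdown(np.radians(87.3))
s=st()
plan([((.449,-.380,.20),R,6)],open_=.5)
E
```

```text
t 12.95 p [ 0.4545 -0.1607  0.2287] F [ 0.77 -0.07  0.73] T [-0.12 -0.11  0.03] w 0.044 q [-3.640e-01  2.030e-01  1.936e+00 -1.000e-03  9.980e-01 -3.160e-01]
[[0.048, 0.9988, 0.0036], [0.9988, -0.048, -0.002], [-0.0018, 0.0037, -1.0]]
1 [0.5, -0.365, 0.008, 0.048, 0.0, 0.0, -0.0]
2 [0.5, -0.365, 0.008, 0.048, 0.0, 0.0, -0.0]
3 [0.5, -0.365, 0.008, 0.048, 0.0, 0.0, -0.0]
4 [0.5, -0.365, 0.008, 0.048, 0.0, 0.0, -0.0]
5 [0.5, -0.365, 0.008, 0.048, 0.0, 0.0, -0.0]
6 [0.5, -0.365, 0.008, 0.048, 0.0, 0.0, -0.0]
```

>>> arm_command([
  [0.5,-0.33,0.008,0.05,0,0,0],
  [0.5,-0.35,0.008,0.05,0,0,0],
  [0.5,-0.35,0.008,0.05,0,0,0],
  [0.5,-0.35,0.008,0.05,0,0,0],
  [0.5,-0.33,0.008,0.05,0,0,0],
  [0.5,-0.22,0.008,0.03,0,0,0],
  [0.5,0,0,0,0,0,0],
  [0.5,0,0,0,0,0,0],
])

```text
t: 13.95
tcp_pos: [0.4481, -0.3618, 0.1996]
ee_rot: [[0.052, 0.999, 0.004], [0.999, -0.052, -0.001], [-0.001, 0.004, -1.0]]
contact_force: [-0.1, 0.1, -0.7]
gripper_width: 0.0435
```

```bash
python3 - <<'E'
from h import *
s=st(); snap('wrist','w10'); snap('scene','s10');snap('top','t10')
im=cv2.imread('pics/w10.png');cv2.imwrite('pics/w10b.png',cv2.resize(im,(800,600),interpolation=cv2.INTER_CUBIC))
crop('s10',160,130,225,180,12,'s10c')
E
```

```text
t 13.95 p [ 0.4481 -0.3618  0.1996] F [-0.05  0.08 -0.71] T [-0.01 -0.07 -0.01] w 0.0435 q [-0.701  0.379  1.762  0.002  0.997 -0.65 ]
[[0.0523, 0.9986, 0.0041], [0.9986, -0.0523, -0.0011], [-0.0009, 0.0041, -1.0]]
```

View pics/w10b.png

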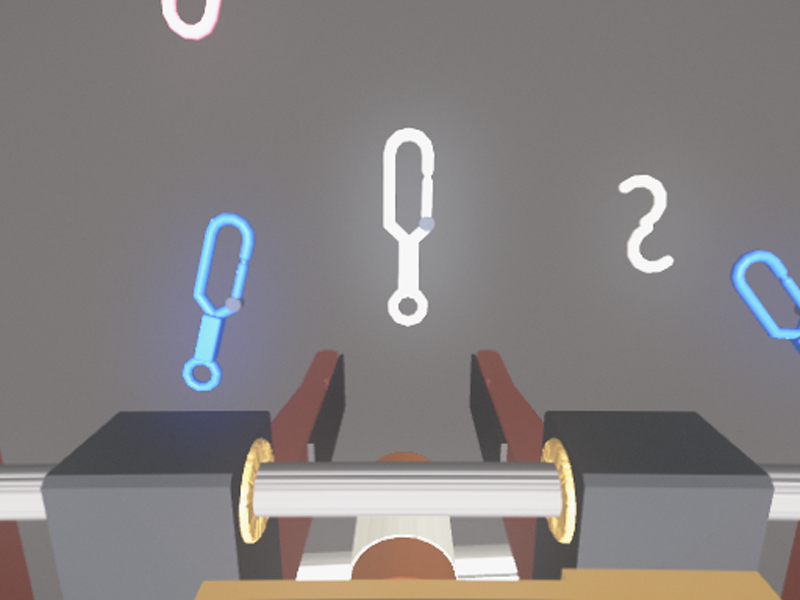

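View pics/s10c.png

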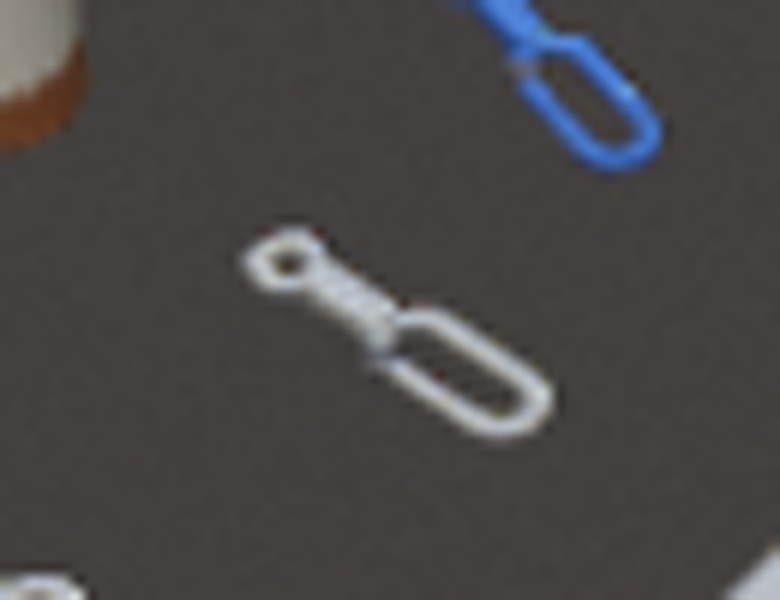

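```bash
python3 - <<'E'
from h import *
w=load('w10')[1];s=load('s10')[1];t=load('top0')[1]
B=lambda u,v:((u+.5)*.64-.5,(v+.5)*.64-.5)
S=lambda u,v:((u+.5)/12-.5+160,(v+.5)/12-.5+130)
A=lambda u,v:((u+.5)/10-.5+325,(v+.5)/10-.5+195)
print('eye',tri([(w,*B(408,306)),(s,*S(290,260)),(t,*A(496,188))]))
print('bow in',tri([(w,*B(409,137)),(s,*S(536,398))]))
for n,p in dict(bowend=(409,128),eye=(408,306),eyeend=(408,326),pin=(426,224),shankF=(409,240)).items(): print(n,np.round(atz(w,*B(*p),.007),4))
for n,p in dict(shankL=(400,265),shankR=(418,265)).items(): print(n,np.round(atz(w,*B(*p),.014),4))
e=atz(w,*B(408,306),.007);b=atz(w,*B(409,128),.007);d=(b-e);print('len',np.linalg.norm(d),'yaw',np.degrees(np.arctan2(d[1],d[0])))
E
```

```text
eye (array([ 0.44832332, -0.38980548,  0.01108158]), [array([-0.3, -0.2]), array([-0.1, -0. ]), array([-0.1, -0. ])])
bow in (array([ 0.45341928, -0.27225977,  0.01288263]), [array([-2. , -1.8]), array([-0.6,  0.1])])
bowend [ 0.4557 -0.2682  0.007 ]
eye [ 0.4487 -0.3913  0.007 ]
eyeend [ 0.4479 -0.4067  0.007 ]
pin [ 0.4644 -0.3322  0.007 ]
shankF [ 0.4519 -0.3428  0.007 ]
shankL [ 0.4447 -0.359   0.014 ]
shankR [ 0.4573 -0.3597  0.014 ]
len 0.12323061235718175 yaw 86.71524845755965
```

```bash
python3 - <<'E'
from h import *
R=Rdown(np.radians(86.25)); s=st()
plan([((.4506,-.3619,.05),R,5)],open_=.5)
E
```

```text
t 14.1 p [ 0.4484 -0.3617  0.1999] F [ 0.03 -0.11  0.5 ] T [-0.02 -0.07  0.04] w 0.0438 q [-0.7    0.379  1.762  0.002  0.996 -0.65 ]
[[0.0515, 0.9987, 0.0045], [0.9987, -0.0515, -0.0016], [-0.0014, 0.0046, -1.0]]
1 [0.5, 0.0, 0.003, 0.3, 0.001, 0.0, 0.002]
2 [0.5, 0.0, 0.003, 0.3, 0.001, 0.0, 0.002]
3 [0.5, 0.0, 0.004, 0.3, 0.001, 0.0, 0.002]
4 [0.5, 0.0, 0.004, 0.3, 0.001, 0.0, 0.002]
5 [0.5, -0.0, 0.004, 0.3, 0.001, 0.0, 0.002]
```

>>> arm_command([
  [0.5,0,0.004,0.3,0.001,0,0.002],
  [0.5,0,0.004,0.3,0.001,0,0.002],
  [0.5,0,0.004,0.3,0,0,0.002],
  [0.5,0,0.004,0.3,0,0,0.002],
  [0.5,0,0.004,0.22,0,0,0],
  [0.5,0,0,0,0,0,0],
  [0.5,0,0,0.05,0,0,0],
  [0.5,0,0,0,0,0,0],
])

```text
t: 15.1
tcp_pos: [0.455, -0.3588, 0.0536]
ee_rot: [[0.058, 0.998, 0.007], [0.998, -0.058, -0.006], [-0.005, 0.008, -1.0]]
contact_force: [0.8, 0.4, 0.4]
gripper_width: 0.044
```

```bash
python3 - <<'E'
from h import *
s=st(); snap('scene','s11');crop('s11',150,110,250,180,8,'s11c'); snap('wrist','w11')
E
```

```text
t 15.1 p [ 0.455  -0.3588  0.0536] F [0.79 0.39 0.44] T [-0.06 -0.12  0.05] w 0.044 q [-0.688  0.595  1.828  0.     0.709 -0.631]
[[0.0576, 0.9983, 0.0072], [0.9983, -0.0576, -0.0058], [-0.0053, 0.0075, -1.0]]
```

View pics/s11c.png

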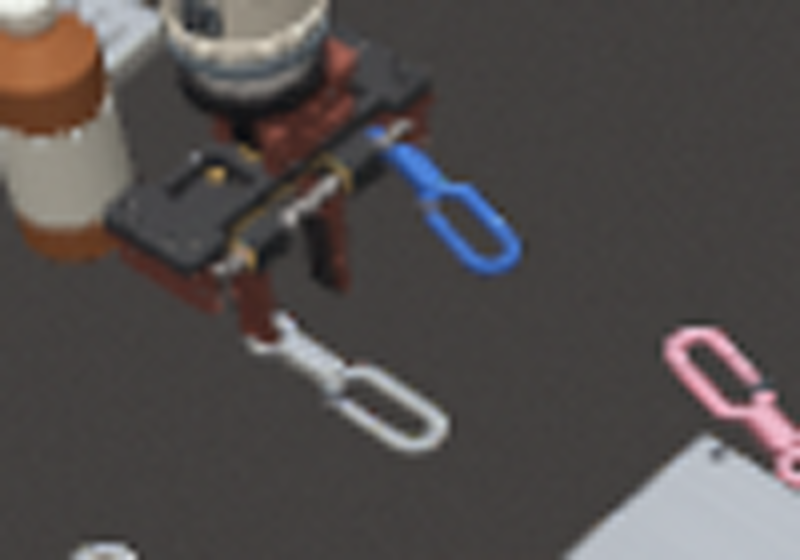

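View pics/w11.png

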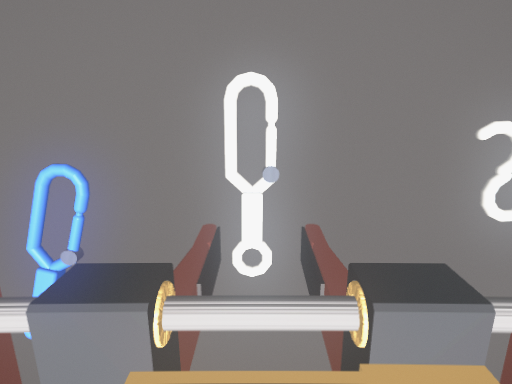

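```bash
python3 - <<'E'
from h import *
w=load('w11')[1]
for n,p in dict(bowend=(251,72),eye=(252,259),shL=(242,205),shR=(262,205)).items(): print(n,np.round(atz(w,*p,.007),4))
e=atz(w,252,259,.007);b=atz(w,251,72,.007);d=(b-e);y=np.degrees(np.arctan2(d[1],d[0]))-.46;print('len',np.linalg.norm(d),'yaw',y)
hx=np.array([np.cos(np.radians(y)),np.sin(np.radians(y))]);print('origin',e[:2]+.0325*hx, b[:2]-.091*hx)
R=Rdown(np.radians(86.25)); s=st()
plan([((.4510,-.3615,.03),R,2),((.4510,-.3615,.014),R,2)],open_=.5)
E
```

```text
bowend [ 0.4559 -0.2683  0.007 ]
eye [ 0.4483 -0.3934  0.007 ]
shL [ 0.4442 -0.3526  0.007 ]
shR [ 0.4578 -0.3534  0.007 ]
len 0.12530588869195614 yaw 86.09372392805122
origin [ 0.45056267 -0.36100252] [ 0.44968175 -0.35913632]
t 15.2 p [ 0.4553 -0.3592  0.054 ] F [-0.28  0.25  0.53] T [-0.02 -0.17  0.05] w 0.0443 q [-0.689  0.595  1.828  0.     0.709 -0.631]
[[0.0578, 0.9983, 0.0079], [0.9983, -0.0577, -0.0064], [-0.0059, 0.0083, -0.9999]]
1 [0.5, -0.012, -0.022, 0.12, 0.003, 0.002, 0.002]
2 [0.5, -0.012, -0.021, 0.12, 0.003, 0.002, 0.002]
3 [0.5, 0.0, -0.0, 0.08, 0.0, -0.0, 0.0]
4 [0.5, 0.0, -0.0, 0.08, 0.0, -0.0, 0.0]
```

>>> arm_command([
  [0.5,-0.015,-0.024,0.12,0.003,0.002,0.002],
  [0.5,-0.012,-0.02,0.1,0.003,0.002,0.002],
  [0.5,0,0,0,0,0,0],
  [0.5,0,0,0.05,0,0,0],
  [0.5,0,0,0.04,0,0,0],
  [0.5,0,0,0.04,0,0,0],
  [0.5,0,0,0,0,0,0],
  [0.5,0,0,0,0,0,0],
])

```text
t: 16.2
tcp_pos: [0.4508, -0.3623, 0.0171]
ee_rot: [[0.065, 0.998, -0.001], [0.998, -0.065, 0.0], [0.0, -0.001, -1.0]]
contact_force: [-0.6, 0.2, -1.1]
gripper_width: 0.0438
```

```bash
python3 - <<'E'
from h import *
s=st(); snap('scene','s12');crop('s12',150,120,230,176,10,'s12c')
plan([((.4500,-.3625,.008),Rdown(np.radians(86.2)),2)],open_=.5)
E
```

```text
t 16.2 p [ 0.4508 -0.3623  0.0171] F [-0.64  0.2  -1.08] T [-0.04 -0.14  0.06] w 0.0438 q [-6.970e-01  6.580e-01  1.828e+00 -1.000e-03  6.560e-01 -6.320e-01]
[[0.0649, 0.9979, -0.001], [0.9979, -0.0649, 0.0003], [0.0003, -0.001, -1.0]]
1 [0.5, -0.001, -0.004, 0.046, -0.0, -0.0, 0.0]
2 [0.5, -0.001, -0.004, 0.046, -0.0, -0.0, 0.0]
```

View pics/s12c.png

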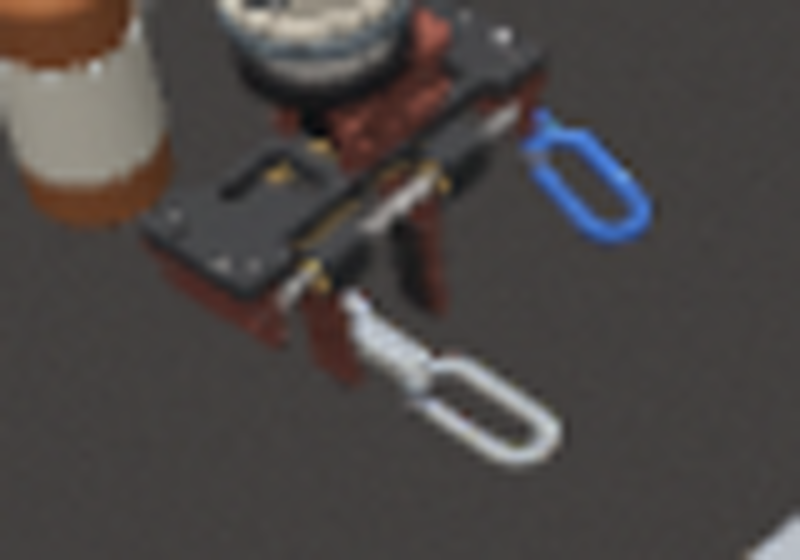

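>>> arm_command([
  [0.5,0,-0.004,0.04,0,0,0],
  [0.5,0,-0.004,0.03,0,0,0],
  [0.5,0,0,0.02,0,0,0],
  [0.5,0,0,0.01,0,0,0],
  [0.5,0,0,0.01,0,0,0],
  [0.5,0,0,0,0,0,0],
  [0.5,0,0,0,0,0,0],
  [0.5,0,0,0,0,0,0],
])

```text
t: 17.25
tcp_pos: [0.4501, -0.3624, 0.0056]
ee_rot: [[0.065, 0.998, -0.001], [0.998, -0.065, -0.0], [-0.0, -0.001, -1.0]]
contact_force: [-0.5, -1.1, 0.4]
gripper_width: 0.0438
```

>>> arm_command([
  [0,0,0,0.01,0,0,0],
  [0,0,0,0,0,0,0],
  [0,0,0,0,0,0,0],
  [0,0,0,0,0,0,0],
  [0,0,0,0,0,0,0],
  [0,0,0,-0.15,0,0,0],
  [0,0,0,-0.3,0,0,0],
  [0,0,0,0,0,0,0],
])

```text
t: 18.25
tcp_pos: [0.4499, -0.3623, 0.0517]
ee_rot: [[0.065, 0.998, -0.001], [0.998, -0.065, 0.0], [0.0, -0.001, -1.0]]
contact_force: [0.3, -0.1, -1.6]
gripper_width: 0.0135
```

```bash
python3 - <<'E'
from h import *
s=st(); snap('wrist','w13'); snap('scene','s13');crop('s13',150,120,230,176,10,'s13c')
E
```

```text
t 18.25 p [ 0.4499 -0.3623  0.0517] F [ 0.26 -0.06 -1.64] T [-0.06 -0.11  0.  ] w 0.0135 q [-6.980e-01  6.000e-01  1.825e+00 -1.000e-03  7.170e-01 -6.330e-01]
[[0.0649, 0.9979, -0.0008], [0.9979, -0.0649, 0.0002], [0.0001, -0.0009, -1.0]]
```

View pics/w13.png

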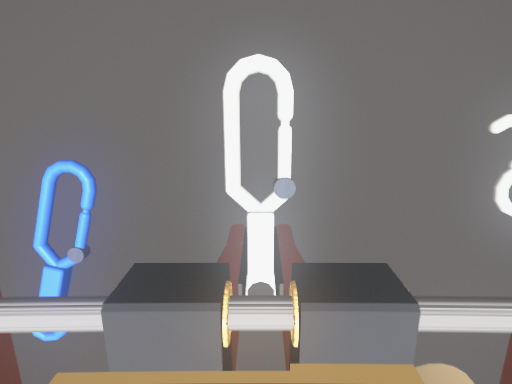

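View pics/s13c.png

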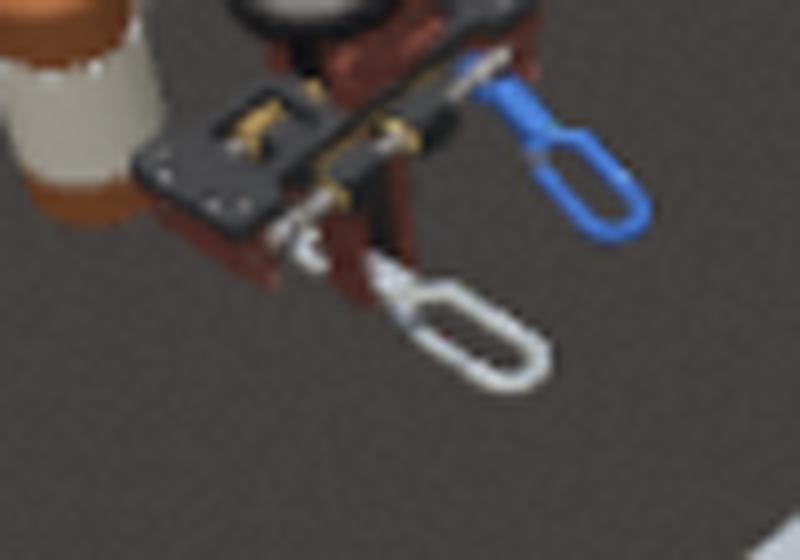

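```bash
python3 - <<'E'
from h import *
w=load('w13')[1]; s=r.get_state();R=np.array(s['ee_rot']);p=np.array(s['tcp_pos'])
for n,q in dict(bowend=(258.5,55),noseTip=(286,120),spineL=(223,130),noseR=(294,100),spine=(231,180),pin=(285,188)).items():
    for z in (.050,.054,.058):
        print(n,z,np.round(R.T@(atz(w,*q,z)-p),4))
E
```

```text
bowend 0.05 [ 0.0935  0.0012 -0.0002]
bowend 0.054 [ 0.093   0.0012 -0.0042]
bowend 0.058 [ 0.0924  0.0012 -0.0082]
noseTip 0.05 [ 0.0638  0.0148 -0.0003]
noseTip 0.054 [ 0.064   0.0145 -0.0043]
noseTip 0.058 [ 0.0642  0.0141 -0.0083]
spineL 0.05 [ 0.0589 -0.0166 -0.0002]
spineL 0.054 [ 0.0592 -0.0162 -0.0042]
spineL 0.058 [ 0.0596 -0.0157 -0.0082]
noseR 0.05 [ 0.0733  0.0185 -0.0003]
noseR 0.054 [ 0.0732  0.0181 -0.0043]
noseR 0.058 [ 0.0732  0.0176 -0.0083]
spine 0.05 [ 0.0332 -0.0133 -0.0003]
spine 0.054 [ 0.0342 -0.0129 -0.0043]
spine 0.058 [ 0.0351 -0.0125 -0.0083]
pin 0.05 [ 0.0289  0.015  -0.0004]
pin 0.054 [ 0.03    0.0147 -0.0044]
pin 0.058 [ 0.031   0.0144 -0.0084]
```

```bash
cat >> h.py <<'E'
L=np.array([.519,.104]); HX=.0023; HZ=-.0047
RC=Rdown(YAW)
def tcp_for(lx,ly,zu):
    """TCP so that the leg is at hook (lx,ly) mm, underside z=zu"""
    o=L-EY*lx/1000+EX*ly/1000
    return np.r_[o-EY*HX,zu-HZ]
def legin(): # leg estimate in hook frame mm
    s=r.get_state();p=np.array(s['tcp_pos']);R=np.array(s['ee_rot']);v=R.T@(np.r_[L,p[2]]-p)
    print('leg in hook',round((v[0]-HX)*1000,1),round(-v[1]*1000,1),'under z',round((p[2]+HZ)*1000,1))
E
python3 - <<'E'
from h import *
s=r.get_state();p=s['tcp_pos']
plan([((p[0],p[1],.17),s['ee_rot'],3),(tcp_for(115,1,.175),RC,8)])
E
```

```text
1 [0, 0.001, -0.002, -0.401, 0.0, 0.0, 0.0]
2 [0, 0.001, -0.002, -0.401, 0.0, 0.0, 0.0]
3 [0, 0.001, -0.002, -0.401, 0.0, 0.0, 0.0]
4 [0, 0.439, 0.048, -0.011, -0.0, -0.0, 0.002]
5 [0, 0.44, 0.046, -0.011, -0.0, -0.0, 0.002]
6 [0, 0.44, 0.045, -0.011, -0.0, -0.0, 0.002]
7 [0, 0.44, 0.043, -0.012, -0.0, -0.0, 0.002]
8 [0, 0.44, 0.042, -0.012, -0.0, -0.0, 0.002]
9 [0, 0.44, 0.04, -0.012, -0.0, -0.0, 0.002]
10 [0, 0.44, 0.039, -0.012, -0.0, -0.0, 0.002]
11 [0, 0.44, 0.038, -0.012, -0.0, -0.0, 0.002]
```

>>> arm_command([
  [0,0,0,-0.35,0,0,0],
  [0,0,0,-0.42,0,0,0],
  [0,0,0,-0.42,0,0,0],
  [0,0.4,0.05,-0.02,0,0,0.002],
  [0,0.45,0.05,-0.01,0,0,0.002],
  [0,0.45,0.05,-0.01,0,0,0.002],
  [0,0.44,0.05,-0.01,0,0,0.002],
  [0,0.44,0.04,-0.01,0,0,0.002],
])

```text
t: 19.35
tcp_pos: [0.4858, -0.1404, 0.1716]
ee_rot: [[0.087, 0.996, -0.014], [0.996, -0.087, 0.01], [0.008, -0.015, -1.0]]
contact_force: [0.5, 0.5, -1.8]
gripper_width: 0.0138
```

```bash
python3 - <<'E'
from h import *
s=st();plan([(tcp_for(118,1,.17),RC,4)])
E
```

```text
t 19.35 p [ 0.4858 -0.1404  0.1716] F [ 0.45  0.47 -1.84] T [-0.06 -0.09  0.04] w 0.0138 q [-0.308  0.329  1.921  0.006  0.908 -0.225]
[[0.087, 0.9961, -0.0138], [0.9962, -0.0868, 0.0096], [0.0084, -0.0146, -0.9999]]
1 [0, 0.315, 0.031, -0.006, -0.002, -0.001, 0.001]
2 [0, 0.315, 0.031, -0.006, -0.002, -0.001, 0.001]
3 [0, 0.315, 0.03, -0.007, -0.002, -0.001, 0.001]
4 [0, 0.315, 0.03, -0.007, -0.002, -0.001, 0.001]
```

>>> arm_command([
  [0,0.3,0.03,0,-0.003,-0.002,0],
  [0,0.3,0.03,0,-0.003,-0.002,0],
  [0,0.25,0.03,0,-0.003,-0.001,0],
  [0,0.15,0.02,0,0,0,0],
  [0,0,0,0,0,0,0],
  [0,0,0,0.1,0,0,0],
  [0,0,0,0,0,0,0],
  [0,0,0,0,0,0,0],
])

```text
t: 20.35
tcp_pos: [0.5021, -0.0371, 0.156]
ee_rot: [[0.084, 0.996, -0.01], [0.996, -0.084, 0.001], [0.0, -0.01, -1.0]]
contact_force: [0.1, 0.2, -1.5]
gripper_width: 0.0136
```

```bash
python3 - <<'E'
from h import *
s=st();legin();snap('wrist','w14');plan([(tcp_for(115,1,.145),RC,2),(tcp_for(115,1,.122),RC,2),(tcp_for(115,1,.115),RC,2)])
E
```

```text
t 20.35 p [ 0.5021 -0.0371  0.156 ] F [ 0.09  0.2  -1.46] T [-0.08 -0.1  -0.03] w 0.0136 q [-0.098  0.347  1.94   0.     0.864 -0.014]
[[0.0842, 0.9964, -0.0099], [0.9964, -0.0842, 0.0013], [0.0004, -0.01, -0.9999]]
leg in hook 139.7 -4.9 under z 151.3
1 [0, 0.124, 0.027, 0.031, -0.003, -0.0, 0.002]
2 [0, 0.124, 0.026, 0.032, -0.003, -0.0, 0.002]
3 [0, -0.0, -0.0, 0.115, 0.0, -0.0, 0.0]
4 [0, -0.0, -0.0, 0.115, 0.0, -0.0, 0.0]
5 [0, -0.0, -0.0, 0.035, 0.0, -0.0, -0.0]
6 [0, -0.0, -0.0, 0.035, 0.0, 0.0, -0.0]
```

View pics/w14.png

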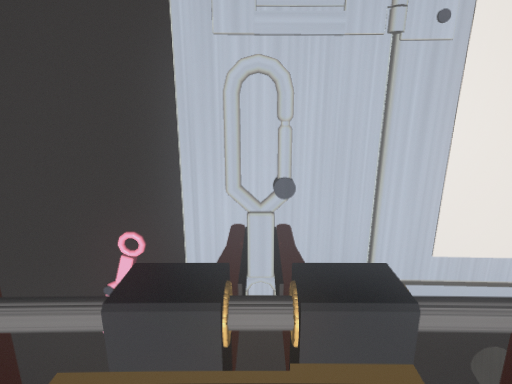

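>>> arm_command([
  [0,0.1,0.03,0.03,-0.003,0,0.002],
  [0,0.1,0.03,0.05,-0.003,0,0.002],
  [0,0,0,0.1,0,0,0],
  [0,0,0,0.09,0,0,0],
  [0,0,0,0.05,0,0,0],
  [0,0,0,0,0,0,0],
  [0,0,0,0,0,0,0],
  [0,0,0,0,0,0,0],
])

```text
t: 21.4
tcp_pos: [0.5103, -0.0166, 0.1217]
ee_rot: [[0.091, 0.996, 0.0], [0.996, -0.091, 0.0], [0.0, -0.0, -1.0]]
contact_force: [0.7, 0.3, -1.3]
gripper_width: 0.0133
```

```bash
python3 - <<'E'
from h import *
s=st();legin();snap('wrist','w15');plan([(tcp_for(115,1,.115),RC,2)])
E
```

```text
t 21.4 p [ 0.5103 -0.0166  0.1217] F [ 0.7   0.35 -1.32] T [-0.02 -0.04  0.01] w 0.0133 q [-0.056  0.408  1.951  0.     0.782  0.035]
[[0.0912, 0.9958, 0.0], [0.9958, -0.0912, 0.0003], [0.0003, -0.0, -1.0]]
leg in hook 118.6 2.4 under z 117.0
1 [0, 0.018, -0.006, 0.01, 0.0, -0.0, -0.0]
2 [0, 0.018, -0.006, 0.01, 0.0, -0.0, -0.0]
```

View pics/w15.png

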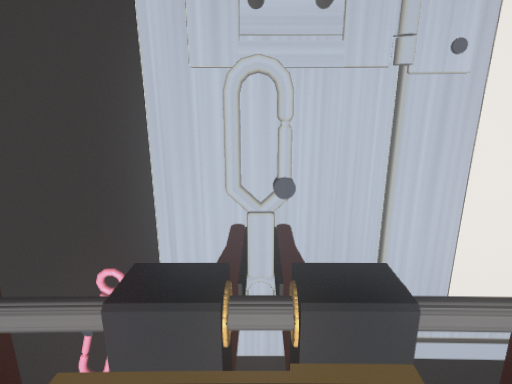

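>>> arm_command([
  [0,0.05,-0.012,0.01,0,0,0],
  [0,0.05,0,0,0,0,0],
  [0,0.04,0,0,0,0,0],
  [0,0,0,0,0,0,0],
  [0,0.01,0,0,0,0,0],
  [0,0.01,0,0,0,0,0],
  [0,0,0,0,0,0,0],
  [0,0,0,0,0,0,0],
])

```text
t: 22.45
tcp_pos: [0.5109, 0.0007, 0.1211]
ee_rot: [[0.091, 0.996, 0.001], [0.996, -0.091, 0.0], [0.0, 0.001, -1.0]]
contact_force: [0.1, -0.1, -1.7]
gripper_width: 0.0138
```

```bash
python3 - <<'E'
from h import *
s=st();legin();snap('wrist','w16')
crop('w16',180,0,360,130,4.4,'w16c')
E
```

```text
t 22.45 p [0.5109 0.0007 0.1211] F [ 0.11 -0.14 -1.66] T [-0.12 -0.02  0.01] w 0.0138 q [-0.022  0.409  1.951  0.     0.78   0.069]
[[0.0911, 0.9958, 0.0011], [0.9958, -0.0911, 0.0003], [0.0004, 0.0011, -1.0]]
leg in hook 101.3 1.4 under z 116.4
```

View pics/w16c.png

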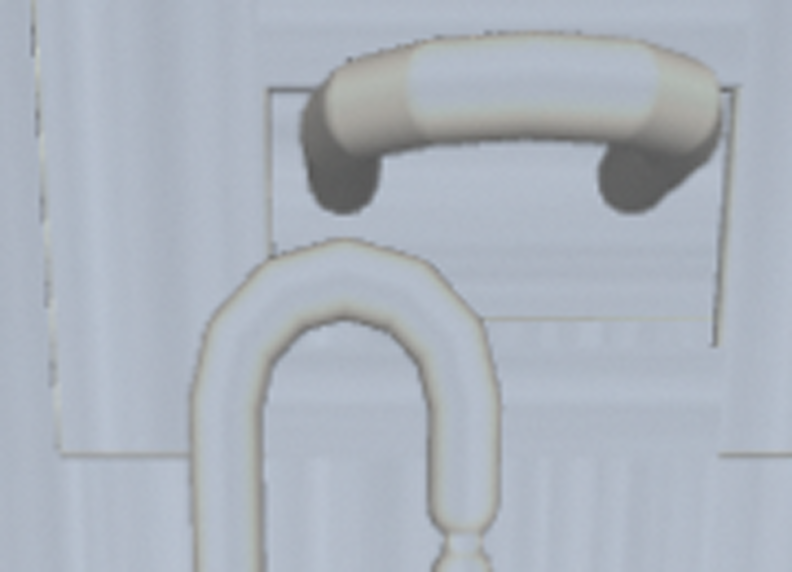

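>>> arm_command([
  [0,0.015,0,0,0,0,0],
  [0,0.015,0,0,0,0,0],
  [0,0.01,0,0,0,0,0],
  [0,0.01,0,0,0,0,0],
  [0,0.01,0,0,0,0,0],
  [0,0.01,0,0,0,0,0],
  [0,0.01,0,0,0,0,0],
  [0,0.01,0,0,0,0,0],
])

```text
t: 23.5
tcp_pos: [0.5117, 0.0048, 0.1215]
ee_rot: [[0.088, 0.996, 0.001], [0.996, -0.088, -0.008], [-0.008, 0.002, -1.0]]
contact_force: [-1.1, -6.9, -0.3]
gripper_width: 0.0138
```

```bash
python3 - <<'E'
from h import *
s=st();legin()
E
```

```text
t 23.5 p [0.5117 0.0048 0.1215] F [-1.07 -6.9  -0.26] T [-1.2  -0.   -0.07] w 0.0138 q [-0.009  0.41   1.949 -0.012  0.782  0.088]
[[0.088, 0.9961, 0.0008], [0.9961, -0.088, -0.0083], [-0.0082, 0.0015, -1.0]]
leg in hook 97.2 1.4 under z 116.8
```

>>> arm_command([
  [0,-0.005,0,0,0,0,0],
  [0,0,0,0,0,0,0],
  [0,0,0,0,0,0,0],
  [0,0,0,0,0,0,0],
  [0,0,0,0,0,0,0],
  [0,0,0,0,0,0,0],
  [0,0,0,0,0,0,0],
  [0,0,0,0,0,0,0],
])

```text
t: 24.5
tcp_pos: [0.5117, 0.0045, 0.1215]
ee_rot: [[0.088, 0.996, 0.001], [0.996, -0.088, -0.008], [-0.008, 0.002, -1.0]]
contact_force: [-0.7, -1.3, -2.2]
gripper_width: 0.014
```

```bash
python3 - <<'E'
from h import *
s=st();legin();snap('wrist','w17')
crop('w17',180,0,360,130,4.4,'w17c')
E
```

```text
t 24.5 p [0.5117 0.0045 0.1215] F [-0.71 -1.28 -2.18] T [-0.29 -0.07 -0.01] w 0.014 q [-0.01   0.41   1.949 -0.012  0.782  0.087]
[[0.0881, 0.9961, 0.0008], [0.9961, -0.0881, -0.0082], [-0.0081, 0.0015, -1.0]]
leg in hook 97.5 1.5 under z 116.8
```

View pics/w17c.png

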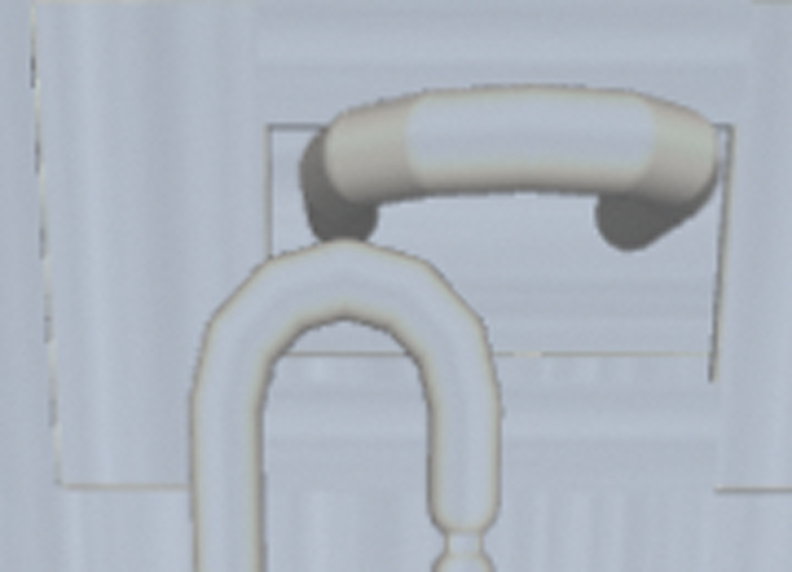

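```bash
sed -i 's/^L=np.array(\[.519,.104\])/L=np.array([.519,.104])-EY*.0025/' h.py; python3 - <<'E'
from h import *
legin()
plan([(tcp_for(105,1.5,.1165),RC,2),(tcp_for(105,-24,.1165),RC,4)])
E
```

```text
leg in hook 95.0 1.5 under z 116.8
1 [0, -0.05, -0.001, 0.002, 0.0, 0.003, 0.001]
2 [0, -0.05, -0.001, 0.002, 0.0, 0.003, 0.001]
3 [0, -0.0, -0.064, -0.0, 0.0, 0.0, -0.0]
4 [0, -0.0, -0.064, -0.0, 0.0, 0.0, -0.0]
5 [0, -0.0, -0.064, 0.0, 0.0, 0.0, -0.0]
6 [0, -0.0, -0.064, 0.0, 0.0, 0.0, -0.0]
```

>>> arm_command([
  [0,-0.05,0,0,0,0.003,0.001],
  [0,-0.05,0,0,0,0.003,0.001],
  [0,0,0,0,0,0,0],
  [0,0,-0.065,0,0,0,0],
  [0,0,-0.065,0,0,0,0],
  [0,0,-0.065,0,0,0,0],
  [0,0,-0.06,0,0,0,0],
  [0,0,0,0,0,0,0],
])

```text
t: 25.55
tcp_pos: [0.4827, -0.0033, 0.1214]
ee_rot: [[0.092, 0.996, 0.001], [0.996, -0.092, 0.003], [0.003, 0.001, -1.0]]
contact_force: [0.9, -0.1, -1.6]
gripper_width: 0.0135
```

```bash
python3 - <<'E'
from h import *
s=st();legin()
plan([(tcp_for(53.5,-26,.1165),RC,6)])
E
```

```text
t 25.55 p [ 0.4827 -0.0033  0.1214] F [ 0.94 -0.07 -1.63] T [-0.06 -0.1   0.04] w 0.0135 q [-0.033  0.375  2.011  0.004  0.755  0.056]
[[0.0916, 0.9958, 0.0009], [0.9958, -0.0916, 0.0025], [0.0026, 0.0006, -1.0]]
leg in hook 105.4 -26.3 under z 116.7
1 [0, 0.086, 0.001, 0.001, 0.0, -0.0, -0.0]
2 [0, 0.086, 0.001, 0.001, 0.0, -0.0, -0.0]
3 [0, 0.086, 0.001, 0.001, 0.0, -0.0, -0.0]
4 [0, 0.086, 0.001, 0.0, 0.0, -0.0, -0.0]
5 [0, 0.086, 0.001, 0.0, 0.0, -0.0, -0.0]
6 [0, 0.086, 0.001, 0.0, 0.0, -0.0, -0.0]
```

>>> arm_command([
  [0,0.086,0,0,0,0,0],
  [0,0.086,0,0,0,0,0],
  [0,0.086,0,0,0,0,0],
  [0,0.086,0,0,0,0,0],
  [0,0.086,0,0,0,0,0],
  [0,0.07,0,0,0,0,0],
  [0,0,0,0,0,0,0],
  [0,0,0,0,0,0,0],
])

```text
t: 26.55
tcp_pos: [0.4885, 0.0507, 0.1217]
ee_rot: [[0.09, 0.996, 0.002], [0.996, -0.09, 0.003], [0.003, 0.002, -1.0]]
contact_force: [-0.3, 0.3, -1.3]
gripper_width: 0.0142
```

```bash
python3 - <<'E'
from h import *
s=st();legin();snap('wrist','w18')
crop('w18',180,20,380,170,4,'w18c')
plan([(tcp_for(53.5,-24,.1165),RC,2)])
E
```

```text
t 26.55 p [0.4885 0.0507 0.1217] F [-0.33  0.28 -1.33] T [-0.05 -0.1  -0.02] w 0.0142 q [0.078 0.384 1.994 0.004 0.761 0.166]
[[0.0905, 0.9959, 0.0019], [0.9959, -0.0905, 0.0026], [0.0027, 0.0016, -1.0]]
leg in hook 51.0 -25.6 under z 117.0
1 [0, -0.012, 0.008, 0.002, 0.001, -0.001, 0.0]
2 [0, -0.012, 0.008, 0.002, 0.001, -0.001, 0.0]
```

View pics/w18c.png

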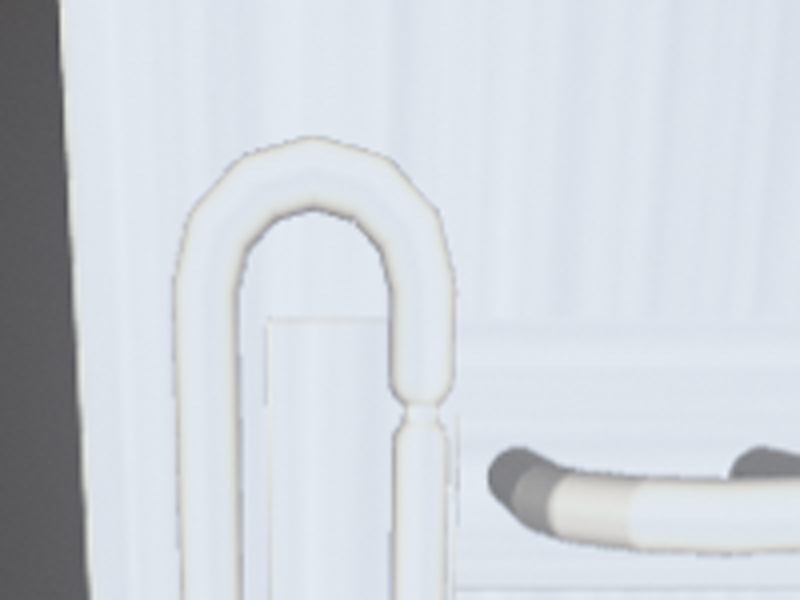

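>>> arm_command([
  [0,-0.025,0,0,0,0,0],
  [0,0,0.02,0,0,0,0],
  [0,0,0.01,0,0,0,0],
  [0,0,0,0,0,0,0],
  [0,0,0,0,0,0,0],
  [0,0,0,0,0,0,0],
  [0,0,0,0,0,0,0],
  [0,0,0,0,0,0,0],
])

```text
t: 27.6
tcp_pos: [0.4914, 0.047, 0.1217]
ee_rot: [[0.092, 0.996, 0.002], [0.996, -0.092, 0.003], [0.003, 0.002, -1.0]]
contact_force: [0.1, 1.2, -2.5]
gripper_width: 0.0139
```

```bash
python3 - <<'E'
from h import *
s=st();legin()
plan([(tcp_for(53.7,-22,.1165),RC,1)])
E
```

```text
t 27.6 p [0.4914 0.047  0.1217] F [ 0.14  1.18 -2.45] T [-0.06 -0.09 -0.05] w 0.0139 q [0.07  0.387 1.989 0.003 0.764 0.159]
[[0.0918, 0.9958, 0.0019], [0.9958, -0.0918, 0.0025], [0.0027, 0.0016, -1.0]]
leg in hook 54.4 -22.3 under z 117.0
1 [0, 0.007, 0.003, 0.005, 0.001, -0.002, -0.001]
```

>>> arm_command([
  [0,0.006,0.01,0.003,0,0,0],
  [0,0,0.015,0,0,0,0],
  [0,0,0.02,0,0,0,0],
  [0,0,0.02,0,0,0,0],
  [0,0,0.02,0,0,0,0],
  [0,0,0.02,0,0,0,0],
  [0,0,0.02,0,0,0,0],
  [0,0,0.02,0,0,0,0],
])

```text
t: 28.6
tcp_pos: [0.5032, 0.0463, 0.1203]
ee_rot: [[0.091, 0.996, -0.006], [0.996, -0.091, 0.002], [0.002, -0.006, -1.0]]
contact_force: [-4.7, 1.3, -1.0]
gripper_width: 0.0137
```

```bash
python3 - <<'E'
from h import *
s=st();legin();snap('wrist','w19')
crop('w19',180,20,380,170,4,'w19c')
E
```

```text
t 28.6 p [0.5032 0.0463 0.1203] F [-4.72  1.32 -1.05] T [0.09 0.7  0.23] w 0.0137 q [0.067 0.406 1.959 0.004 0.782 0.155]
[[0.0906, 0.9959, -0.0058], [0.9959, -0.0906, 0.0022], [0.0017, -0.006, -1.0]]
leg in hook 54.1 -10.6 under z 115.6
```

View pics/w19c.png

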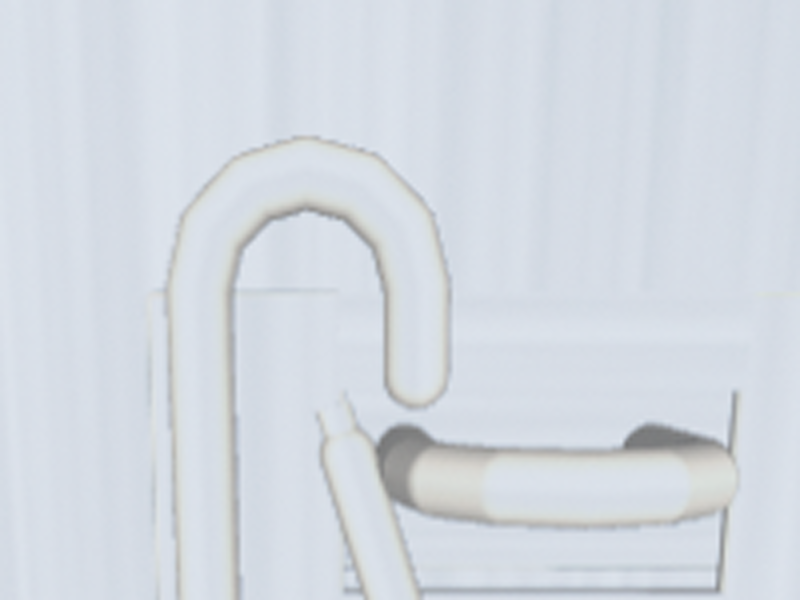

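>>> arm_command([
  [0,0,0.02,-0.003,0,0,0],
  [0,0,0.02,-0.003,0,0,0],
  [0,0,0.02,-0.003,0,0,0],
  [0,0,0.02,-0.003,0,0,0],
  [0,0,0.018,-0.002,0,0,0],
  [0,0,0.01,0,0,0,0],
  [0,0,0.005,0,0,0,0],
  [0,0,0.005,0,0,0,0],
])

```text
t: 29.65
tcp_pos: [0.5136, 0.0442, 0.1206]
ee_rot: [[0.089, 0.996, -0.011], [0.996, -0.089, 0.0], [-0.001, -0.011, -1.0]]
contact_force: [-5.4, -1.5, -1.0]
gripper_width: 0.0137
```

```bash
python3 - <<'E'
from h import *
s=st();legin();snap('wrist','w20')
crop('w20',180,20,380,170,4,'w20c')
E
```

```text
t 29.65 p [0.5136 0.0442 0.1206] F [-5.38 -1.49 -0.98] T [-0.28  0.84  0.29] w 0.0137 q [6.200e-02 4.200e-01 1.934e+00 1.000e-03 7.990e-01 1.510e-01]
[[0.0895, 0.9959, -0.0109], [0.996, -0.0895, 0.0003], [-0.0006, -0.0109, -0.9999]]
leg in hook 55.3 0.0 under z 115.9
```

View pics/w20c.png

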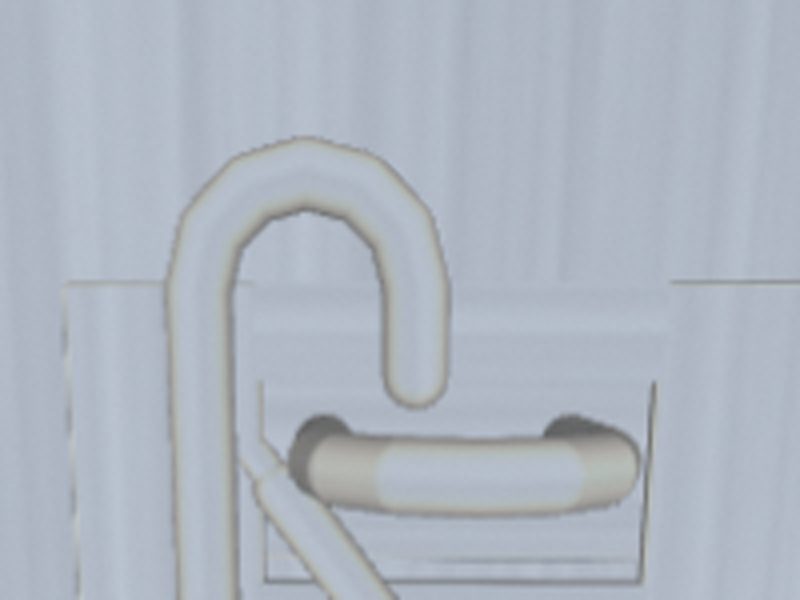

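>>> arm_command([
  [0,-0.03,0,0,0,0,0],
  [0,-0.03,0,0,0,0,0],
  [0,-0.03,0,0,0,0,0],
  [0,-0.03,0,0,0,0,0],
  [0,-0.03,0,0,0,0,0],
  [0,-0.02,0,0,0,0,0],
  [0,0,0,0,0,0,0],
  [0,0,0,0,0,0,0],
])

```text
t: 30.7
tcp_pos: [0.5172, 0.026, 0.1223]
ee_rot: [[0.092, 0.996, -0.0], [0.996, -0.092, 0.001], [0.001, -0.0, -1.0]]
contact_force: [0.5, 1.2, -2.2]
gripper_width: 0.0135
```

```bash
python3 - <<'E'
from h import *
s=st();legin();snap('wrist','w21')
crop('w21',180,0,380,150,4,'w21c')
E
```

```text
t 30.7 p [0.5172 0.026  0.1223] F [ 0.45  1.21 -2.18] T [-0.08 -0.03 -0.03] w 0.0135 q [0.027 0.416 1.935 0.002 0.791 0.117]
[[0.0916, 0.9958, -0.0002], [0.9958, -0.0916, 0.0011], [0.0011, -0.0003, -1.0]]
leg in hook 73.1 5.3 under z 117.6
```

View pics/w21c.png

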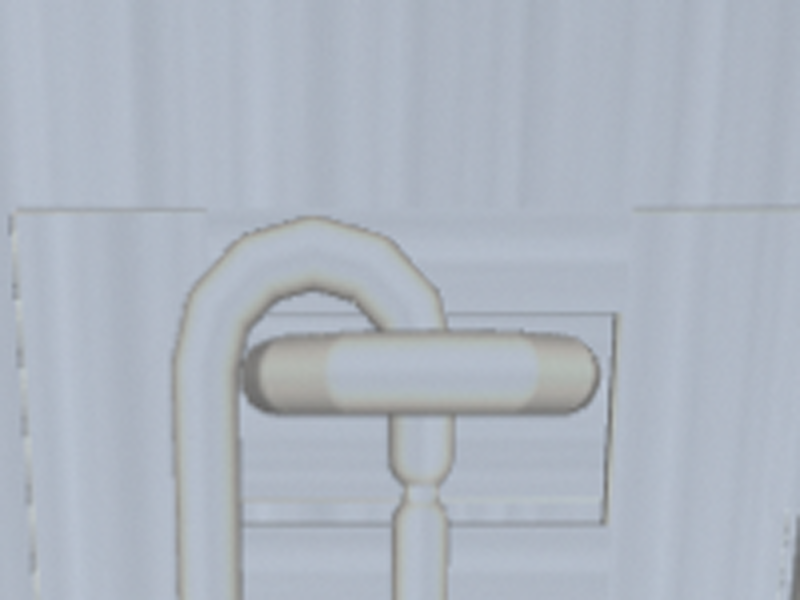

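>>> arm_command([
  [0,-0.01,-0.02,0,0,0,0],
  [0,-0.01,-0.02,0,0,0,0],
  [0,-0.01,0,0,0,0,0],
  [0,-0.01,0,0,0,0,0],
  [0,-0.01,0,0,0,0,0],
  [0,-0.01,0,0,0,0,0],
  [0,-0.01,0,0,0,0,0],
  [0,-0.01,0,0,0,0,0],
])

```text
t: 31.75
tcp_pos: [0.5121, 0.02, 0.1222]
ee_rot: [[0.093, 0.996, -0.0], [0.996, -0.093, 0.004], [0.004, -0.0, -1.0]]
contact_force: [0.6, 8.7, -3.1]
gripper_width: 0.0135
```

```bash
python3 - <<'E'
from h import *
s=st();legin()
E
```

```text
t 31.75 p [0.5121 0.02   0.1222] F [ 0.57  8.68 -3.09] T [ 1.37 -0.15  0.09] w 0.0135 q [0.013 0.41  1.947 0.006 0.785 0.101]
[[0.0926, 0.9957, -0.0001], [0.9957, -0.0926, 0.0044], [0.0044, -0.0005, -1.0]]
leg in hook 79.5 1.0 under z 117.5
```

>>> arm_command([
  [0,-0.011,0,0,0,0,0],
  [0,-0.012,0,0,0,0,0],
  [0,-0.012,0,0,0,0,0],
  [0,-0.012,0,0,0,0,0],
  [0,-0.012,0,0,0,0,0],
  [0,-0.012,0,0,0,0,0],
  [0,-0.012,0,0,0,0,0],
  [0,-0.012,0,0,0,0,0],
])

```text
t: 32.75
tcp_pos: [0.5117, 0.02, 0.1213]
ee_rot: [[0.097, 0.995, 0.001], [0.995, -0.097, 0.019], [0.019, -0.001, -1.0]]
contact_force: [0.9, 8.3, -2.9]
gripper_width: 0.0135
```

```bash
python3 - <<'E'
from h import *
s=st();legin();snap('wrist','w22')
crop('w22',180,0,380,150,4,'w22c')
E
```

```text
t 32.75 p [0.5117 0.02   0.1213] F [ 0.86  8.33 -2.87] T [ 1.23 -0.21  0.  ] w 0.0135 q [0.004 0.41  1.949 0.028 0.782 0.082]
[[0.0969, 0.9953, 0.0006], [0.9951, -0.0969, 0.0195], [0.0194, -0.0013, -0.9998]]
leg in hook 79.5 0.8 under z 116.6
```

View pics/w22c.png

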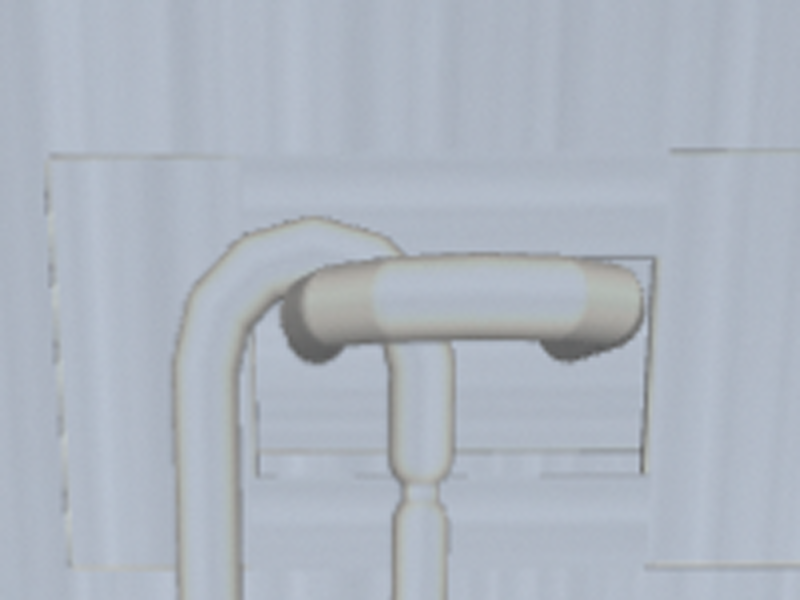

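```bash
python3 - <<'E'
from h import *
s=r.get_state()
plan([(s['tcp_pos'],RC,4)])
E
```

```text
1 [0, 0.0, 0.0, 0.0, -0.0, -0.003, -0.001]
2 [0, 0.0, 0.0, 0.0, -0.0, -0.003, -0.001]
3 [0, 0.0, 0.0, 0.0, -0.0, -0.003, -0.001]
4 [0, 0.0, 0.0, 0.0, -0.0, -0.003, -0.001]
```

>>> arm_command([
  [0,-0.013,0,0,0,-0.003,-0.001],
  [0,-0.015,0,0,0,-0.003,-0.001],
  [0,-0.015,0,0,0,-0.003,-0.001],
  [0,-0.015,0,0,0,-0.003,0],
  [0,-0.015,0,0,0,-0.003,0],
  [0,-0.015,0,0,0,-0.003,0],
  [0,-0.015,0,0,0,-0.003,0],
  [0,-0.015,0,0,0,-0.003,0],
])

```text
t: 33.8
tcp_pos: [0.5119, 0.0198, 0.1217]
ee_rot: [[0.098, 0.995, -0.0], [0.995, -0.098, -0.0], [-0.0, -0.0, -1.0]]
contact_force: [-0.0, 10.1, 0.0]
gripper_width: 0.0139
```

```bash
python3 - <<'E'
from h import *
s=st();legin()
E
```

```text
t 33.8 p [0.5119 0.0198 0.1217] F [-1.000e-02  1.012e+01  3.000e-02] T [ 1.82 -0.08  0.09] w 0.0139 q [ 0.016  0.411  1.947 -0.     0.784  0.114]
[[0.0978, 0.9952, -0.0003], [0.9952, -0.0978, -0.0003], [-0.0003, -0.0003, -1.0]]
leg in hook 79.6 1.2 under z 117.0
```

>>> arm_command([
  [0,-0.015,0,0,0,-0.002,0],
  [0,-0.015,0,0,0,-0.002,0],
  [0,-0.016,0,0,0,-0.002,0],
  [0,-0.016,0,0,0,-0.002,0],
  [0,-0.016,0,0,0,-0.002,0],
  [0,-0.016,0,0,0,-0.002,0],
  [0,-0.016,0,0,0,-0.002,0],
  [0,-0.016,0,0,0,-0.002,0],
])

```text
t: 34.8
tcp_pos: [0.5114, 0.0199, 0.1226]
ee_rot: [[0.103, 0.995, -0.001], [0.995, -0.103, -0.006], [-0.006, -0.0, -1.0]]
contact_force: [-0.6, 10.3, -2.0]
gripper_width: 0.0138
```

```bash
python3 - <<'E'
from h import *
for i in range(4):
    s=st();vision.camera('wrist')
snap('wrist','w23');crop('w23',180,0,380,150,4,'w23c')
st();legin()
E
```

```text
t 34.8 p [0.5114 0.0199 0.1226] F [-0.65 10.28 -2.02] T [ 1.93 -0.07  0.08] w 0.0138 q [ 0.019  0.409  1.947 -0.009  0.787  0.128]
[[0.1028, 0.9947, -0.0008], [0.9947, -0.1028, -0.006], [-0.0061, -0.0002, -1.0]]
t 34.85 p [0.5114 0.0199 0.1226] F [ 0.61 10.85 -0.93] T [ 1.85 -0.05  0.07] w 0.0136 q [ 0.019  0.409  1.947 -0.009  0.787  0.128]
[[0.1028, 0.9947, -0.0008], [0.9947, -0.1028, -0.0061], [-0.0061, -0.0002, -1.0]]
t 34.9 p [0.5114 0.0199 0.1226] F [-0.52 10.51 -1.11] T [ 1.85 -0.06  0.1 ] w 0.0138 q [ 0.019  0.409  1.947 -0.009  0.787  0.128]
[[0.1028, 0.9947, -0.0008], [0.9947, -0.1028, -0.006], [-0.0061, -0.0002, -1.0]]
t 34.95 p [0.5114 0.0199 0.1226] F [ 0.21  9.8  -1.83] T [ 1.86 -0.07  0.08] w 0.0137 q [ 0.019  0.409  1.947 -0.008  0.787  0.128]
[[0.1027, 0.9947, -0.0008], [0.9947, -0.1027, -0.006], [-0.0061, -0.0002, -1.0]]
t 35.05 p [0.5114 0.0199 0.1225] F [ 0.17  9.13 -1.24] T [ 1.93 -0.05  0.1 ] w 0.0135 q [ 0.019  0.409  1.947 -0.008  0.787  0.128]
[[0.1028, 0.9947, -0.0009], [0.9947, -0.1028, -0.006], [-0.006, -0.0002, -1.0]]
leg in hook 79.6 1.1 under z 117.8
```

View pics/w23c.png

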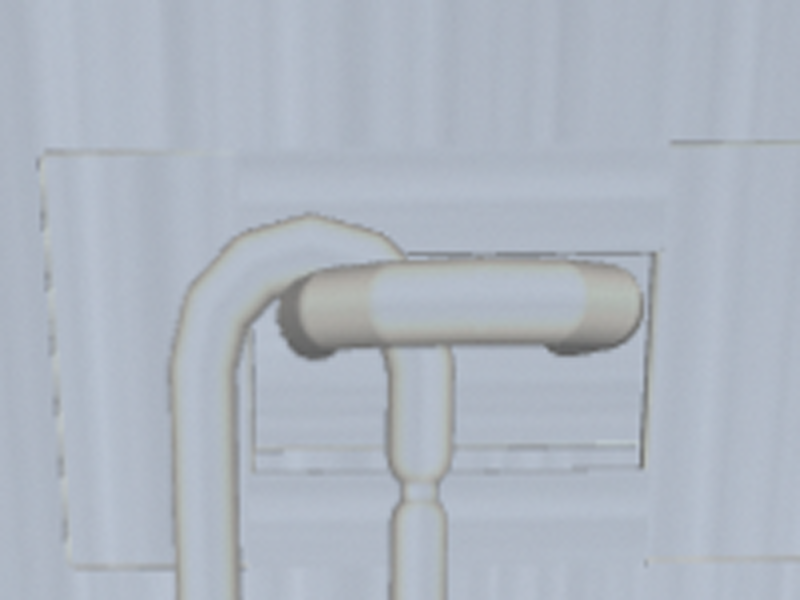

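>>> arm_command([
  [0,0.02,0,0,0,0.002,0.003],
  [0,0.02,0,0,0,0.002,0.003],
  [0,0,0,0.02,0,0,0],
  [0,0,0,0.01,0,0,0],
  [0,0,0,0.01,0,0,0],
  [0,0,0,0.01,0,0,0],
  [0,0,0,0,0,0,0],
  [0,0,0,0,0,0,0],
])

```text
t: 36.05
tcp_pos: [0.512, 0.0235, 0.1173]
ee_rot: [[0.112, 0.994, -0.0], [0.994, -0.112, -0.0], [-0.0, -0.0, -1.0]]
contact_force: [0.8, 0.6, 0.0]
gripper_width: 0.0138
```

```bash
python3 - <<'E'
from h import *
s=st();legin();plan([(s['tcp_pos'],RC,2)])
E
```

```text
t 36.05 p [0.512  0.0235 0.1173] F [0.8  0.63 0.01] T [ 0.04 -0.02  0.05] w 0.0138 q [ 0.023  0.418  1.949 -0.     0.775  0.136]
[[0.1125, 0.9937, -0.0], [0.9937, -0.1125, -0.0], [-0.0001, -0.0, -1.0]]
leg in hook 75.9 2.0 under z 112.6
1 [0, 0.0, 0.0, 0.0, -0.0, 0.0, -0.007]
2 [0, 0.0, 0.0, 0.0, -0.0, 0.0, -0.007]
```

>>> arm_command([
  [0.3,0,0,0,0,0,0],
  [0.4,0,0,0,0,0,0],
  [0.4,0,0,0,0,0,0],
  [0.4,0,0,0,0,0,0],
  [0.4,0,0,-0.1,0,0,0],
  [0.4,0,0,-0.3,0,0,0],
  [0.4,0,0,-0.4,0,0,0],
  [0.4,0,0,0,0,0,0],
])

```text
t: 37.05
tcp_pos: [0.5125, 0.0236, 0.2014]
ee_rot: [[0.112, 0.994, 0.001], [0.994, -0.112, -0.0], [0.0, 0.001, -1.0]]
contact_force: [-0.4, -0.1, 0.1]
gripper_width: 0.0348
```

```bash
python3 - <<'E'
from h import *
s=st();snap('wrist','w24');snap('scene','s24');crop('s24',190,140,310,225,6.6,'s24c')
E
```

```text
t 37.05 p [0.5125 0.0236 0.2014] F [-0.41 -0.1   0.13] T [-0.08 -0.05 -0.01] w 0.0348 q [ 0.023  0.288  1.894 -0.     0.958  0.136]
[[0.1125, 0.9937, 0.0011], [0.9937, -0.1125, -0.0001], [0.0001, 0.0011, -1.0]]
```

View pics/w24.png

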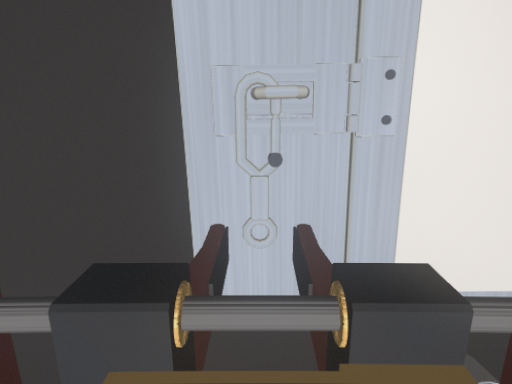

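View pics/s24c.png

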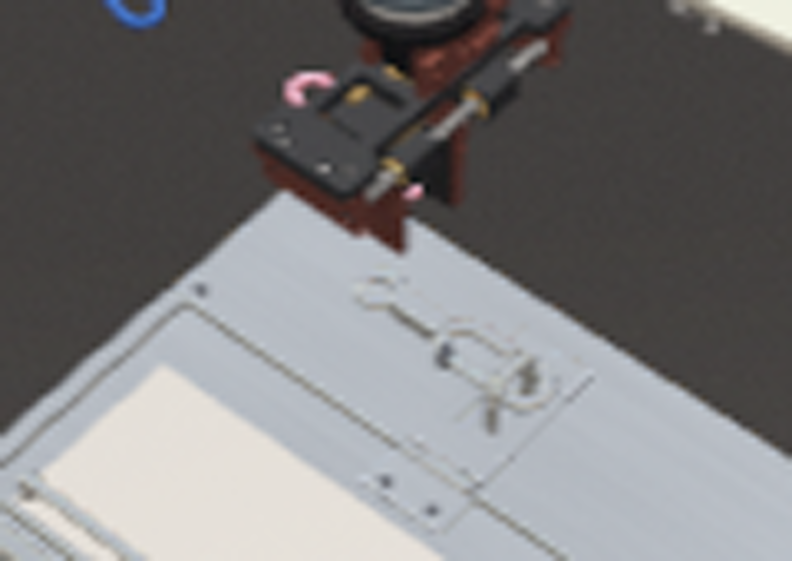

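>>> arm_command([
  [0.4,0,0,0,0,0,0],
  [0.4,0,0,0,0,0,0],
  [0.4,0,0,0,0,0,0],
  [0.4,0,0,0,0,0,0],
  [0.4,0,0,0,0,0,0],
  [0.4,0,0,0,0,0,0],
  [0.4,0,0,0,0,0,0],
  [0.4,0,0,0,0,0,0],
])

```text
t: 38.15
tcp_pos: [0.5084, 0.0234, 0.1953]
ee_rot: [[0.112, 0.994, -0.01], [0.994, -0.112, -0.0], [-0.002, -0.01, -1.0]]
contact_force: [0.0, 0.3, -0.4]
gripper_width: 0.0352
```

```bash
python3 - <<'E'
from h import *
st();im,_=snap('wrist','w25');a=cv2.imread('pics/w24.png')
print('diff in hook area',cv2.absdiff(a,im)[50:215,200:320].mean())
print(r.close_job())
E
```

```text
t 38.15 p [0.5084 0.0234 0.1953] F [ 0.04  0.34 -0.39] T [-0.04 -0.08  0.03] w 0.0352 q [ 0.023  0.296  1.9   -0.     0.956  0.136]
[[0.1125, 0.9936, -0.0104], [0.9937, -0.1125, -0.0004], [-0.0015, -0.0102, -0.9999]]
diff in hook area 6.72026936026936
the job is handed in; nothing more can be done
None
```

The chest is locked and the job handed in at about 38 s. I folded the hasp flat and felt for the staple's front leg with the hook's bow. I then pushed the gate over the leg and drew the leg into the bow. I tugged and set the hook down on the chest, with the arm lifted clear.

**Last checks:**
- **Lock:** the wrist and scene pictures after release show the strap flat, the front leg inside the hook, the gate shut and the hook lying flat.
- **Tug:** measured at about 9–11 N, with the camera showing the gate shut under load. A first tug read only about 8.3 N, so I repeated it harder.
- **Other things:** I saw no sign that the bystanders moved, but I did not measure their positions at the end.

**Disagreements and failures:**
- **Fingertips:** they touched the strap with the TCP only about 1 mm above it, not the 25 mm stated. Because of this the first sweep at the hasp passed over the strap. A later sweep slid past its end, and I had to press it down from above.
- **Staple offset:** the pictures put the staple about 4–7 mm off the centre line towards chest +y. The touch put the leg 2.5 mm nearer than the picture estimate, and I used the touch.
- **Arm drift:** the arm drifted about 6 mm during the final idle second. It was clear of the hook, but this spoiled my picture-difference check that the hook was still. That it stayed at rest is judged from the release pictures only.

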